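# File the reference board in the lever arch file

## Task

File the corrosion reference board: lift the red-handled lever of the lever arch file until its rings spring fully open, slip the board's two holes over the two posts, easing it down without forcing or dropping it until it lies flat on the filed sheets, and let it go. Then, with the fingertips pushing on it rather than pinching it, press the lever down until it is fully home and the rings are shut, never loading it with more than about 30 N or the board with more than about 40 N. Work the rings only by their lever, and leave the bottle, beaker and jar where they stand.

Things in the scene. Friction and masses are not known exactly. Their poses are not given: they have to be found in the camera images.
- file: Dark blue lever arch file lying open, fixed, on a dark foam pad 0 to 15 mm above the bench; origin under its back cover midway between two steel posts; heights given from it. +y runs along the posts to the lever, -x over the filed white sheets (x -110 to +15, y -75 to +75 mm; stack top at a height of 7 to 31 mm, not measured, a little springy), +x to arches and front cover (x to 315 mm).
- seat_a (a point): Foot of post a (file x 0, y -40 mm) on the back cover, height 3 mm (below the sheets). Post: steel, 6 mm diameter, top at height 62 mm, its last 8 mm tapering to 2.4 mm. With the rings shut the arch tips cover the post tops; open, the arches stand up to 80 mm high at x above +25 mm. Axes as the file's.
- seat_b (a point): Foot of post b (file x 0, y +40 mm, the one nearer the lever); otherwise like seat_a.
- lever (a joint): Lever angle in rad: 0 closed (lying along +y of the file), 0.9 open, bar raised: hard stops; arches tilt open with it, to +x. Stiff over-centre spring: 5 N up at the bar breaks it from 0; past 0.15 it springs open. Closing takes up to 12 N square to the lever (most at 0.5): push the bar along its arc (straight down jams while steep). It latches only if pressed below about 0.02.
- lever_bar (a point): Middle of the lever's red cross bar, 12 mm diameter, 26 mm long along the file's x (= the hinge axis), free round it for a grasp. Closed: file x 30, y 175 mm, height 34 mm. The hinge lies at file x 30, y 90, height 22 mm: bar 85 mm out along the lever and 12 mm above its line.
- board_grip (a point): Loose white board, 76 x 120 x 6 mm (its x, y, z), 0.08 to 0.18 kg, with copper-coloured strips; this point is the middle of its upright grey grip tab, 22 mm above its underside. Tab: 12 mm thick (x), 44 mm long (y), from 6 to 36 mm above the underside. z up; seated, its axes lie as the file's, tab at file x -26.
- board_hole_a (a point): Centre of hole a at the board's underside: board x +26, y -40 mm from its middle (board_grip). Hole 8 mm across, right through. Goes on post a.
- board_hole_b (a point): Centre of hole b at the board's underside: board x +26, y +40 mm. 8 mm across. Goes on post b.
- amber_bottle: Bystander: brown glass bottle with blue cap, 64 mm across, 150 mm tall; origin at its foot.
- beaker: Bystander: clear glass beaker, 70 mm across, 90 mm tall; origin at its foot.
- sample_jar: Bystander: white jar with red lid, 60 mm across, 80 mm tall; origin at its foot.
Mind the look-alikes: they are no part of the job. Leave any green look-alike of the part that bears board_grip alone.

How it is judged:
On the way, in this order (a step that is already met when the one before it is completed fails the run):
1. the lever is up and the rings are open (value of joint lever above 0.8 rad), for 0.2 s.
2. with the rings open, the board lies flat on the sheets with both posts through its holes, let go (horizontal distance between board_hole_a and seat_a below 0.004 m and horizontal distance between board_hole_b and seat_b below 0.004 m and z of each of board_hole_a, board_hole_b in the frame of file below 0.034 m and angle between board_grip's own z axis and vertical below 0.03 rad and value of joint lever above 0.7 rad and contact force between board and the fingers below 0.1 N), for 0.2 s.
At the end, for the whole second after the job is handed in: The lever is fully down (within 0.025 rad of home), the rings shut; the board lies flat on the sheets (at most 34 mm above the file's underside, level within 0.03 rad) with each hole within 4 mm of its post, at rest; bottle, beaker and jar upright (horizontal distance between board_hole_a and seat_a below 0.004 m and horizontal distance between board_hole_b and seat_b below 0.004 m and z of each of board_hole_a, board_hole_b in the frame of file below 0.034 m and angle between board_grip's own z axis and vertical below 0.03 rad and value of joint lever below 0.025 rad and linear speed of board below 0.02 m/s and angle between each of amber_bottle, beaker, sample_jar's own z axis and vertical below 0.1 rad); the robot touches nothing.
It fails at once if with the board on its posts, the lever is forced or pinched (more than 30 N between fingers and lever) (horizontal distance between board_hole_a and seat_a below 0.004 m and horizontal distance between board_hole_b and seat_b below 0.004 m and z of each of board_hole_a, board_hole_b in the frame of file below 0.034 m and contact force between lever and the fingers above 30 N).
It fails at once if the board is forced against the file (more than 40 N) (contact force between board and file above 40 N).
It fails at once if the rings are worked by hand (more than 10 N on the arches) (contact force between arches and anything else above 10 N).
It fails at once if the board is dropped along its posts (falls faster than 0.2 m/s) (horizontal distance between board_hole_a and seat_a below 0.004 m and horizontal distance between board_hole_b and seat_b below 0.004 m and z of board_hole_a in the frame of file below 0.06 m and contact force between board and the fingers below 0.5 N and linear speed of board above 0.2 m/s).
It fails at once if the bottle, beaker or jar is moved by more than 20 mm (distance of any of amber_bottle, beaker, sample_jar from where it was at the start of the episode above 0.02 m).
It also fails if it takes over 70 s, if anything falls off the work surface, if the arm or the gripper's body presses on something with over 40 N, if the wrist force passes 120 N, or if a joint passes its speed limit or range.

## Robot

A 6-joint arm with a two-finger parallel gripper is mounted at the origin on the work surface. World frame = base frame: x ahead of the robot, y to its left, z up, the work surface at z = 0. Lengths are in m, angles in rad, forces in N, time in s.
With the tool pointing down it reaches from about 0.35 to 0.875 m from the base axis. Payload 15.5 kg.
Tool frame: the origin (TCP) lies at the very end of the fingers, on their centre line; the grasp point (between the pads) lies env.hold_point_z behind it (env.hold_point_z is the distance from the TCP to the grasp point, in m); z points along the fingers, y is the direction in which the jaws open and shut (so a half turn about z gives the same grasp; the last joint's range is limited). The gripper opens to 85 mm and grips with 20 to 120 N. Pads are 22 mm wide; open, the fingers measure 114 mm over their backs; the gripper's body (76 mm by 85 mm) begins 54 mm behind the grasp point. The pads swing forward as they close: fully open they stand 13 mm farther back than shut.
Start: joints at [-0.096, 0.494, 1.345, -0, 1.302, -0.096], TCP at [0.625, 0, 0.231] pointing down, gripper open.
Joint ranges: [-2.91, 2.91], [-0.82, 2.16], [0.22, 2.67], [-1.22, 4.37], [0.12, 2.79], [-3.08, 3.08]. Speed limits (rad/s): [1.89, 1.89, 2.57, 3.01, 3.01, 3.01].

## Interface

Orientations are given as [roll, pitch, yaw] about the fixed x, y, z axes, in that order (R = Rz(yaw) Ry(pitch) Rx(roll)).
In Python, from workcell import env gives the robot as it stands.
- The arm moves only by the shell command python3 -m crank 'ROWS' [FORCE]. ROWS is JSON, a list of rows, each a list of 5 numbers: the opening, from 0 (shut) to 1 (fully open), then the shift along the tool's x, y, z in cm, then the turn about the tool's z in rad. A call has exactly 10 rows; each row shifts and turns the pose as measured when the row begins, along the tool's axes as they then stand; what a row does not reach is not made up. A row lasts 1/10 s, in which the tool goes at most 50 mm and 8.59 degrees, less where a joint would pass 70% of its speed; a pose out of reach is approached as far as the arm can. A call is refused whole if a number of a shift passes 5 or a number of a turn 0.15, either way. A call with a gripper value outside its range is refused whole. The fingers move at their own pace and stop on an object; FORCE is the grip in N (left out, the last holds). Time passes only in rows, so rows that do not move let the fingers close, or fill a call up. It gives the time, the measured TCP pose, the force and the opening at its end, in the units of the state.
- env.sense(): the state, without advancing time (a new reading comes with each control period).
- env.camera(name): name is "scene" or "side" or "wrist"; returns a dict with "pixels" (480x640x3 uint8, red, green, blue), "K" (3x3 intrinsics, pixels), "distortion" ([k1, k2, p1, p2, k3] as OpenCV has them; the pictures are not rectified), "extrinsics" (4x4, takes a point from world to camera coordinates). Camera axes: x right, y down, z forward; pixel columns grow to the right and rows downward; lengths in m; the calibration is good to about 2 mm. A picture is of the moment at which its call begins. There is no depth.
- env.sign_off(): hands the job in, once; it reports no verdict.
The state is a dict: "time": time; "joint_positions": joint angles; "qvel": joint speeds; "joint_torque": joint torques, N m; "ee_pos": TCP position; "orientation": TCP orientation; "contact_force": force on the tool from outside, world axes, zero at the start; "moment": the same for the moment, N m; "grip_width": finger opening in m.
Only numpy, scipy, OpenCV 4.12 (cv2) and the standard library are available. Lean on these libraries where they do the work, as an engineer would, in place of code of your own. Each camera call takes 0.05 s, during which the arm holds its last target.

## Working session

There is one attempt and no reset: what is moved stays moved. The work goes in short steps, Python scripts to look and compute and a shell command to move; the robot and the scene stay as the last step left them, time stands still between calls to the robot, and variables do not carry over. Pictures are saved under pics/ and viewed, and the job is handed in when it is done.

```bash
ls; mkdir -p pics
python3 - <<'E'
from workcell import env
import cv2
print(env.sense(), env.hold_point_z)
for n in ("scene","side","wrist"):
    c=env.camera(n); cv2.imwrite(f"pics/{n}0.png",c["pixels"][:,:,::-1]); print(n,c["K"].tolist(),c["distortion"],c["extrinsics"].round(4).tolist())
E
```

```text
pics
{'time': 0.0, 'joint_positions': array([-9.54526681e-02,  4.94204581e-01,  1.34616253e+00,  3.99863118e-06,
        1.30248129e+00, -9.55213099e-02]), 'qvel': array([ 0.0020687 ,  0.00017498,  0.00014085,  0.00043541, -0.00042387,
        0.00179322]), 'joint_torque': array([-2.68344644e-03, -8.82162237e+01, -3.83866239e+01, -4.40739132e-04,
        1.02696815e-02,  1.38197843e-04]), 'ee_pos': array([6.24628702e-01, 6.96311744e-05, 2.30676306e-01]), 'orientation': array([-3.14034299e+00, -1.23605482e-04,  1.57086383e+00]), 'contact_force': array([0.41543473, 0.18163072, 0.64326597]), 'moment': array([ 0.01383247,  0.03229522, -0.01995565]), 'grip_width': 0.08562172138795732} 0.0187
scene [[547.4786882739572, 0.0, 315.065342072379], [0.0, 547.4786882739572, 229.68506096844266], [0.0, 0.0, 1.0]] [-0.04828857  0.          0.          0.          0.        ] [[-0.5822, 0.813, -0.0044, 0.353], [0.6995, 0.4982, -0.5123, -0.3316], [-0.4143, -0.3014, -0.8588, 1.59], [0.0, 0.0, 0.0, 1.0]]
side [[482.4193469715314, 0.0, 316.59129026966195], [0.0, 482.4193469715314, 243.1020228524783], [0.0, 0.0, 1.0]] [0.02387119 0.         0.         0.         0.        ] [[0.9823, -0.1871, 0.0, -0.5296], [-0.1067, -0.5603, -0.8214, 0.1177], [0.1537, 0.8069, -0.5704, 1.0898], [0.0, 0.0, 0.0, 1.0]]
wrist [[370.5515604037203, 0.0, 321.93650034144184], [0.0, 370.5515604037203, 242.08739023201338], [0.0, 0.0, 1.0]] [-0.06511827  0.          0.          0.          0.        ] [[1.0, 0.0008, -0.0015, -0.624], [0.0012, -0.9653, 0.261, -0.0338], [-0.0012, -0.261, -0.9653, 0.3773], [0.0, 0.0, 0.0, 1.0]]
```

View pics/scene0.png

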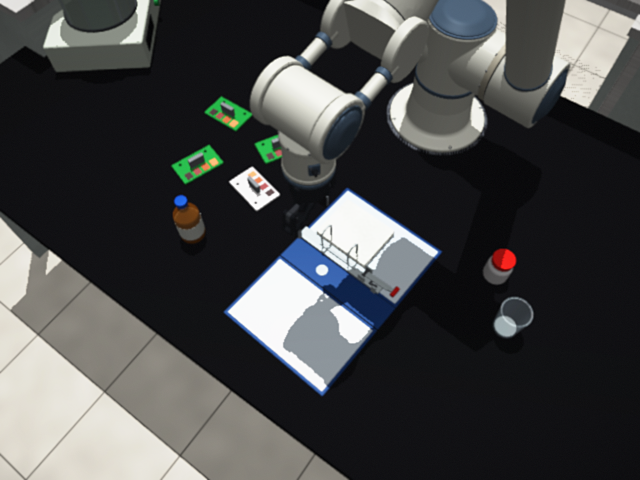

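View pics/side0.png

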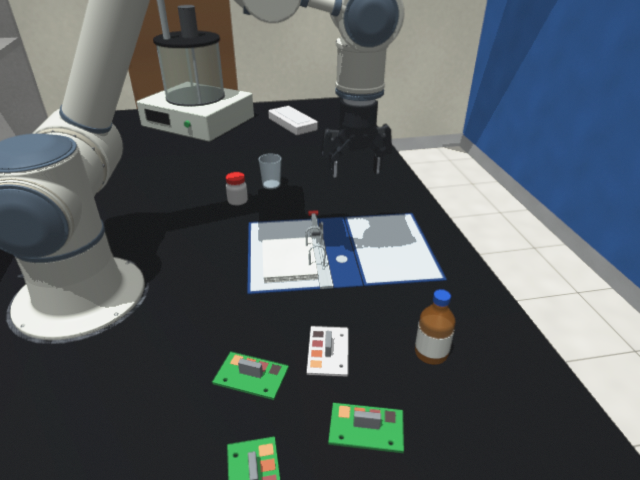

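View pics/wrist0.png

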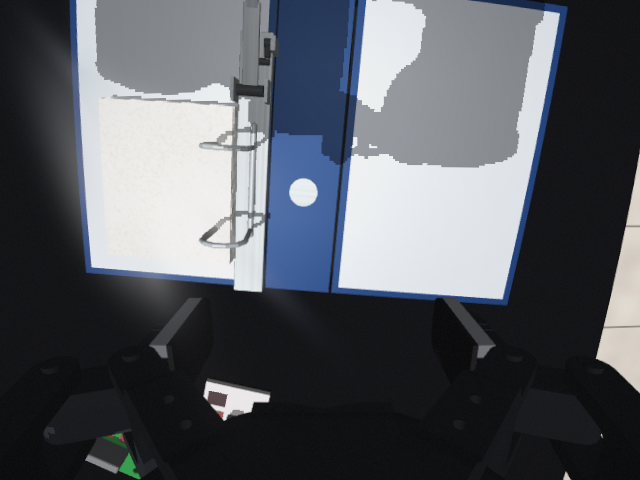

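The scene picture shows the closed file at about (330,290), with its red lever bar at (395,292). The white board is at (253,188), and there are three green look-alikes at (228,112), (197,163) and (270,148). In the side picture the board is at (328,350). The only white one with a grey tab is the target, so I'll enlarge it to confirm.

Run:
```python
import cv2
s=cv2.imread("pics/side0.png"); c=cv2.imread("pics/scene0.png"); w=cv2.imread("pics/wrist0.png")
cv2.imwrite("pics/side_board.png",cv2.resize(s[315:385,295:365],None,fx=8,fy=8,interpolation=cv2.INTER_CUBIC))
cv2.imwrite("pics/scene_board.png",cv2.resize(c[155:220,220:290],None,fx=8,fy=8,interpolation=cv2.INTER_CUBIC))
cv2.imwrite("pics/side_file.png",cv2.resize(s[200:300,240:345],None,fx=6,fy=6,interpolation=cv2.INTER_CUBIC)[:600])
cv2.imwrite("pics/scene_file.png",cv2.resize(c[185:315,285:445],None,fx=4.6,fy=4.6,interpolation=cv2.INTER_CUBIC))
```

```text
(no output)
```

View pics/side_board.png

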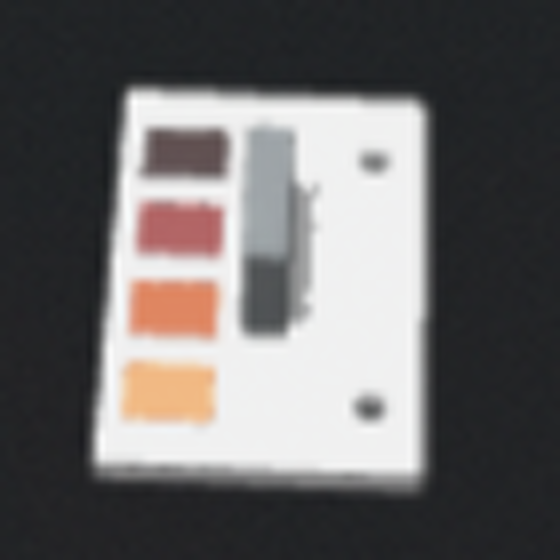

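View pics/scene_board.png

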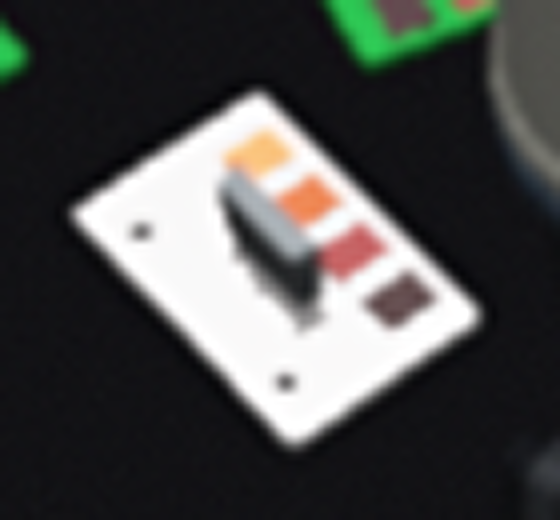

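View pics/side_file.png

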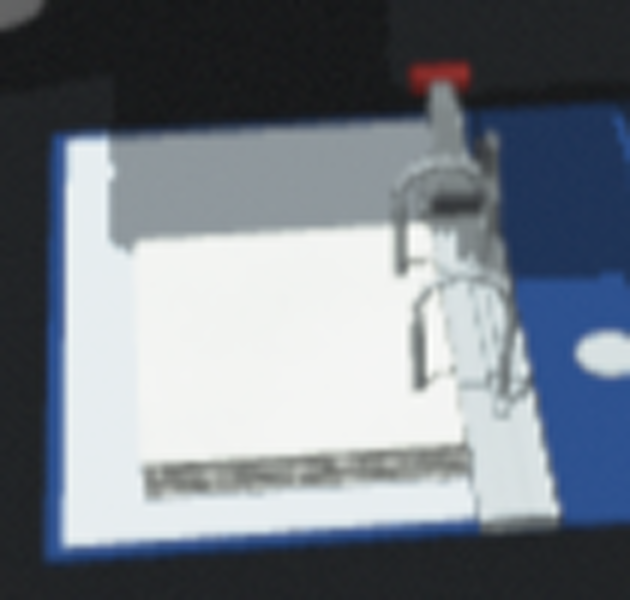

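View pics/scene_file.png

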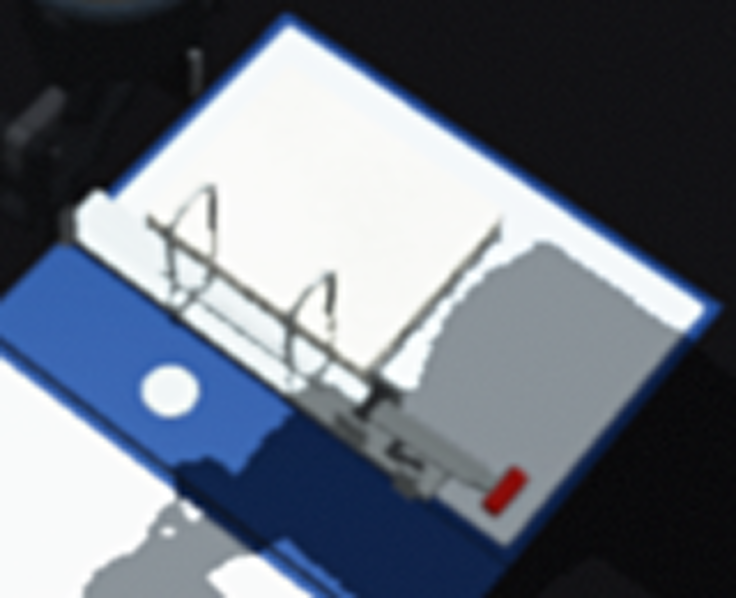

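The enlarged crops confirm the white board: grey tab, copper-coloured strips, and its holes on the +x side, so its yaw is near 0. Now I'll fit the poses.

```bash
cat > h.py <<'E'
import numpy as np, cv2
from scipy.optimize import least_squares
from workcell import env
def cam(n):
    c=env.camera(n); return c
def proj(c,P):
    E=np.array(c["extrinsics"]); r,_=cv2.Rodrigues(E[:3,:3])
    return cv2.projectPoints(np.array(P,float).reshape(-1,3),r,E[:3,3],np.array(c["K"]),np.array(c["distortion"]))[0].reshape(-1,2)
def ray(c,uv):
    n=cv2.undistortPoints(np.array(uv,float).reshape(-1,1,2),np.array(c["K"]),np.array(c["distortion"])).reshape(-1,2)
    E=np.array(c["extrinsics"]); R=E[:3,:3]; o=-R.T@E[:3,3]
    return o,(np.c_[n,np.ones(len(n))]@R)
def atz(c,uv,z):
    o,d=ray(c,uv); return o+d*((z-o[2])/d[:,2])[:,None]
def T(p,L):
    x,y,z,a=p; c,s=np.cos(a),np.sin(a)
    return np.array(L)@np.array([[c,s,0],[-s,c,0],[0,0,1]])+[x,y,z]
E
python3 - <<'E'
from h import *
S=cam("side");C=cam("scene")
f8=lambda u,o,f:(np.array(u)+.5)/f-.5+np.array(o)
# board
bl=dict(A=(-38,60,6),B=(38,60,6),C=(38,-60,6),D=(-38,-60,6),a=(26,-40,6),b=(26,40,6))
sb={'A':(128,90),'B':(425,100),'C':(425,475),'D':(95,465),'a':(370,407),'b':(374,162)}
cb={'D':(258,90),'C':(70,213),'A':(483,315),'a':(141,231),'b':(287,382)}
def fit(obs,loc,x0,extra=False):
    def res(p):
        r=[]
        for c,k,uv in obs:
            L=np.array(loc(k,p))/1000.
            r.append((proj(c,T(p[:4],L))[0]-uv))
        return np.ravel(r)
    s=least_squares(res,x0,loss='soft_l1'); 
    print(s.x.round(4)); 
    for (c,k,uv),e in zip(obs,res(s.x).reshape(-1,2)): print('side' if c is S else 'scene',k,e.round(2))
    return s.x
obs=[(S,k,f8(v,(295,315),8)) for k,v in sb.items()]+[(C,k,f8(v,(220,155),8)) for k,v in cb.items()]
p=fit(obs,lambda k,p:bl[k],[.5,-.2,0,0])
for o in(obs[:6],obs[6:]): fit(o,lambda k,p:bl[k],[.5,-.2,0,0])
fs={'bar':(440,78),'pa':(420,386),'pb':(402,271),'s1':(145,465),'s2':(470,445),'s3':(135,240)}
fc={'bar':(505,491),'pa':(212,232),'pb':(331,318),'s3':(500,222),'s4':(372,368),'s2':(148,220)}
def loc(k,p):
    h=p[4]*1000
    return {'bar':(30,175,34),'pa':(0,-40,h),'pb':(0,40,h),'s1':(-110,-75,h),'s2':(15,-75,h),'s3':(-110,75,h),'s4':(15,75,h)}[k]
obs=[(S,k,f8(v,(240,200),6)) for k,v in fs.items()]+[(C,k,f8(v,(285,185),4.6)) for k,v in fc.items()]
fit(obs,loc,[.55,.1,.005,0,.02])
E
```

```text
[ 0.5106 -0.2685  0.0018 -0.2396]
side A [-0.08  0.47]
side B [-0.39  0.58]
side C [-0.31 -0.06]
side D [ 0.05 -0.49]
side a [ 0.19 -0.23]
side b [ 0.07 -0.35]
scene D [-0.22  0.51]
scene C [ 0.68 -0.  ]
scene A [-0.79 -0.13]
scene a [-0.16 -0.05]
scene b [-0.2  -0.05]
[ 0.5093 -0.2746  0.0085 -0.2403]
side A [-0.18  0.25]
side B [-0.16  0.39]
side C [-0.09  0.2 ]
side D [-0.15 -0.28]
side a [ 0.35 -0.07]
side b [ 0.24 -0.48]
[ 0.5224 -0.255   0.0265 -0.2375]
scene D [-0.11  0.06]
scene C [ 0.35 -0.11]
scene A [-0.01 -0.06]
scene a [-0.31 -0.12]
scene b [0.09 0.24]
[ 0.5232  0.0267  0.0024 -0.0746  0.0207]
side bar [-0.22 -0.32]
side pa [0.24 0.48]
side pb [-0.    0.44]
side s1 [-0.08 -0.18]
side s2 [-0.12 -0.7 ]
side s3 [0.19 0.58]
scene bar [0.66 0.96]
scene pa [0.21 0.22]
scene pb [-0.13 -0.33]
scene s3 [ 1.22 -1.45]
scene s4 [-1.33  1.23]
scene s2 [-0.58 -0.93]
```

Both fits agree within about 1 px. The board is at about (0.511, -0.269) with yaw -0.24. The file origin is at about (0.523, 0.027, 0.002) with yaw -0.075, the stack at about 21 mm, and the lever bar at about (0.566, 0.199, 0.036). I'll move above the bar.

```bash
python3 -m crank '[[1,2.8,-0.9,0,0],[1,3,-0.9,0.5,0.04],[1,3,-0.9,1,0.035],[1,3,-0.9,1.5,0],[1,3,-0.8,1.5,0],[1,3,-0.8,1.5,0],[1,2.1,-0.4,1,0],[1,0,0,0,0],[1,0,0,0,0],[1,0,0,0,0]]' 30
python3 - <<'E'
from h import *
c=cam("wrist");cv2.imwrite("pics/w1.png",c["pixels"][:,:,::-1])
s=env.sense();print(s["ee_pos"],s["orientation"],s["contact_force"],s["time"])
p=[.5232,.0267,.0024,-.0746]
print(proj(c,T(p,np.array([[30,175,34],[17,175,34],[43,175,34],[0,40,62],[0,-40,62]])/1e3)))
E
```

```text
time: 1.25
ee_pos: [0.5775, 0.2073, 0.1582]
orientation: [3.141, 0.001, 1.491]
contact_force: [-0.0, 0.4, 0.4]
grip_width: 0.0854
[0.57766948 0.20707171 0.1583664 ] [3.14082994e+00 8.02079558e-04 1.49032397e+00] [ 0.77275723  0.25313182 -0.8005955 ] 1.3
[[307.94846059 247.54951697]
 [290.36724385 247.62717564]
 [325.54404257 247.47020764]
 [270.72200791 425.01212225]
 [275.55054875 500.42934121]]
```

View pics/w1.png

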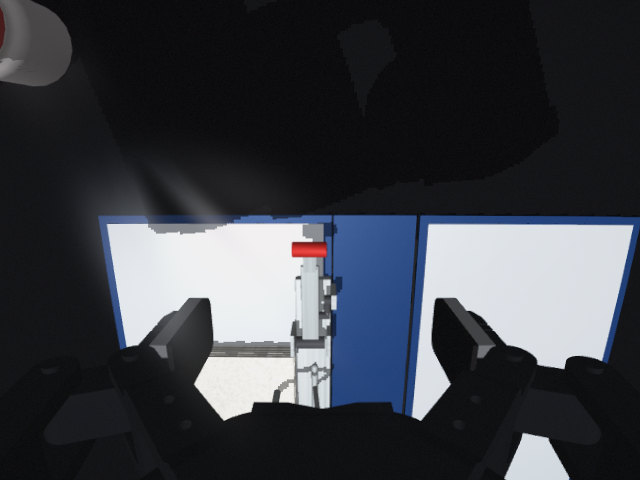

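The bar's red cross piece is seen at (309,249), and 1.5 px off the prediction means the pose holds. Next I'll descend around it, with the jaws along its length.

```bash
python3 -m crank '[[1,-0.4,-0.5,1,0],[1,-0.4,-0.5,2,0],[1,0,0,2,0],[1,0,0,2,0],[1,0,0,2,0],[1,0,0,2,0],[1,0,0,1.5,0],[1,0,0,0.8,0],[1,0,0,0,0],[1,0,0,0,0]]' 30
```

```text
time: 2.3
ee_pos: [0.5665, 0.1912, 0.0201]
orientation: [3.138, 0.001, 1.482]
contact_force: [-0.3, -0.2, 0.4]
grip_width: 0.0853
```

```bash
python3 -m crank '[[1,0.4,0,0,0],[1,0.3,0.05,0,0],[1,0,0,0,0],[0.2,0,0,0,0],[0.2,0,0,0,0],[0.2,0,0,0,0],[0.2,0,0,0,0],[0.2,0,0,0,0],[0.2,0,0,0,0],[0.2,0,0,0,0]]' 30
python3 - <<'E'
from h import *
c=cam("wrist");cv2.imwrite("pics/w2.png",c["pixels"][:,:,::-1])
s=env.sense();print(s["ee_pos"],s["orientation"],s["contact_force"],s["time"],s["grip_width"])
E
```

```text
time: 3.3
ee_pos: [0.5675, 0.1994, 0.0232]
orientation: [3.136, -0.001, 1.482]
contact_force: [1.6, 0.2, 0.5]
grip_width: 0.0249
[0.56747882 0.19938838 0.02313044] [ 3.13608414e+00 -7.32067783e-04  1.48207108e+00] [-0.80276886 -0.29405018  2.37026704] 3.35 0.024949089761758643
```

View pics/w2.png

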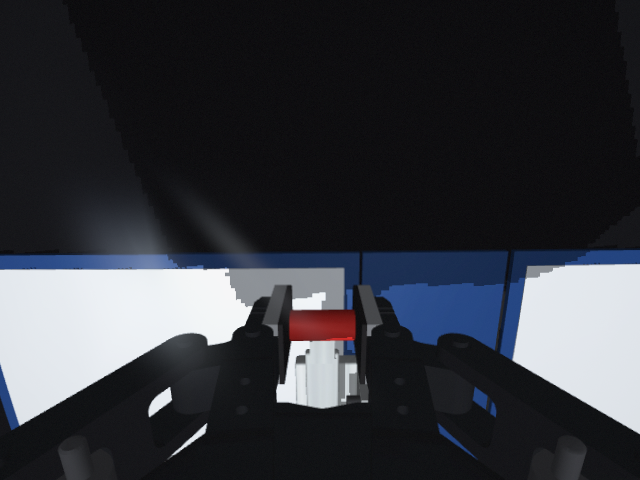

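The wrist picture shows the red bar held end to end between the pads at (322,325). I'll lift it along its arc.

```bash
python3 -m crank '[[0.2,-0.16,0,-0.84,0],[0.2,-0.25,0,-0.82,0],[0.2,-0.32,0,-0.8,0],[0.2,-0.41,0,-0.76,0],[0.2,-0.48,0,-0.71,0],[0.2,-0.54,0,-0.66,0],[0.2,-0.61,0,-0.6,0],[0.2,-0.67,0,-0.54,0],[0.2,-0.6,0,-0.4,0],[0.2,0,0,0,0]]' 30
python3 - <<'E'
from h import *
c=cam("side");cv2.imwrite("pics/s3.png",c["pixels"][:,:,::-1])
s=env.sense();print(s["ee_pos"],s["orientation"],s["contact_force"],s["time"],s["grip_width"])
E
```

```text
time: 4.35
ee_pos: [0.5635, 0.1554, 0.0887]
orientation: [3.136, -0.002, 1.48]
contact_force: [4.1, 2.6, -8.7]
grip_width: 0.0248
[0.56347275 0.15540399 0.08870304] [ 3.13581139e+00 -1.90067226e-03  1.48044473e+00] [ 4.27389401  4.5379899  -8.99596255] 4.4 0.025075373920698082
```

View pics/s3.png

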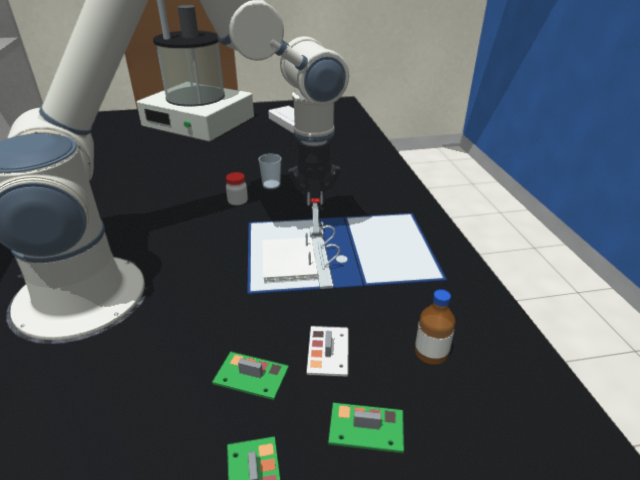

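The side picture shows the lever up at (316,205) and the arches swung open to the right, clear of both posts at (308,245). I'll release, rise and head over the file for a close view of the posts.

```bash
python3 -m crank '[[1,0,0,0,0],[1,0,0,0,0],[1,0,0,0,0],[1,0,0,0,0],[1,0,0,-2.5,0],[1,0,0,-3,0],[1,0,0,-3,0],[1,0,0,-3,0],[1,-1,0,-2,0],[1,-3,-0.5,-1,0]]' 30
python3 -m crank '[[1,-4,-0.7,0,0],[1,-4,-0.7,0,0],[1,-3.5,-0.5,0,0],[1,-2,0,0,0],[1,0,0,0,0],[1,0,0,0,0],[1,0,0,0,0],[1,0,0,0,0],[1,0,0,0,0],[1,0,0,0,0]]' 30
python3 - <<'E'
from h import *
c=cam("wrist");cv2.imwrite("pics/w4.png",c["pixels"][:,:,::-1])
s=env.sense();print(s["ee_pos"],s["orientation"],s["contact_force"],s["time"],s["grip_width"])
p=[.5232,.0267,.0024,-.0746]
print(proj(c,T(p,np.array([[0,40,62],[0,-40,62],[0,40,21],[0,-40,21]])/1e3)))
im=c["pixels"][:,:,::-1]
q=proj(c,T(p,np.array([[0,0,50]])/1e3))[0].astype(int)
x0,y0=q-[75,75]; x0=max(x0,0);y0=max(y0,0);print(x0,y0)
cv2.imwrite("pics/w4c.png",cv2.resize(im[y0:y0+150,x0:x0+150],None,fx=4,fy=4,interpolation=cv2.INTER_CUBIC))
E
```

```text
time: 5.4
ee_pos: [0.5526, 0.1165, 0.2385]
orientation: [3.14, -0.002, 1.483]
contact_force: [0.4, -0.1, -0.6]
grip_width: 0.0853
time: 6.4
ee_pos: [0.5205, -0.0202, 0.2415]
orientation: [3.135, -0.002, 1.485]
contact_force: [0.4, 0.9, 0.3]
grip_width: 0.0856
[ 0.52050724 -0.02024569  0.24144216] [ 3.13465245e+00 -2.23393575e-03  1.48514652e+00] [-0.53938471  0.56225136 -0.92774989] 6.45 0.08515636115760426
[[318.84878145 117.05134614]
 [319.95922825 212.83843056]
 [318.9159888  120.06577456]
 [319.90089586 205.19322032]]
244 90
```

View pics/w4.png

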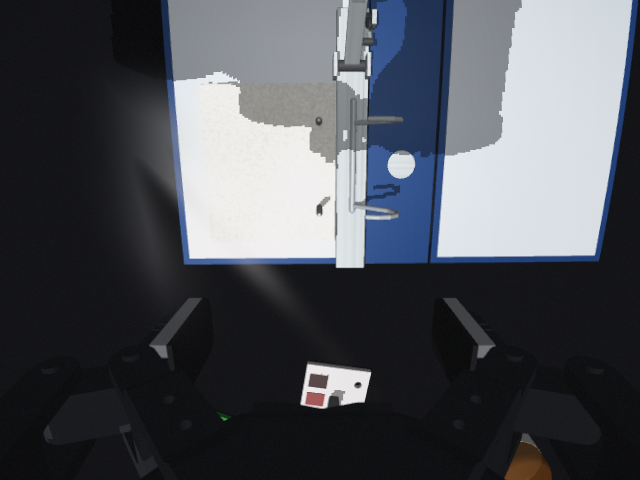

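View pics/w4c.png

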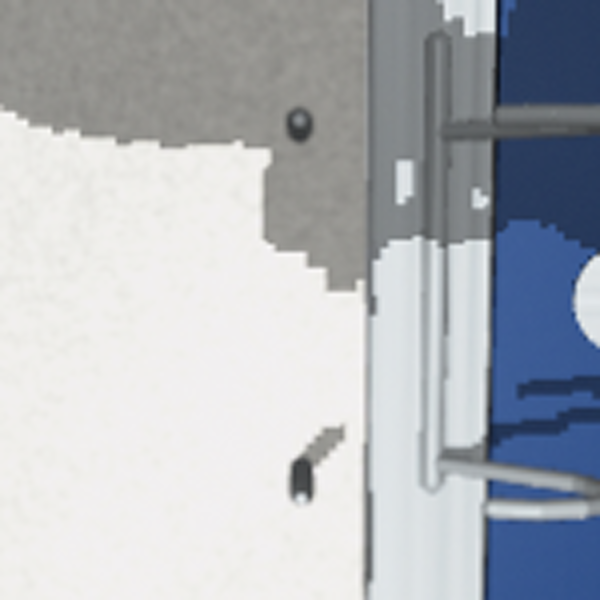

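The posts are seen at (318.7,119) and (319.2,214), tops about 1.5 px below the prediction, which is about 1 mm towards -y. The arches stand clear at x > 25 mm. Now I'll go to a point above the white board.

```bash
python3 -m crank '[[1,-2.5,0.1,0,0.08],[1,-4,-0.1,0.5,0.07],[1,-4,-0.1,0.5,0],[1,-4,-0.3,0.5,0],[1,-4,-0.3,1,0],[1,-3.5,-0.3,1,0],[1,-2,-0.2,0.5,0],[1,0,0,0,0],[1,0,0,0,0],[1,0,0,0,0]]' 30
python3 - <<'E'
from h import *
c=cam("wrist");cv2.imwrite("pics/w5.png",c["pixels"][:,:,::-1])
s=env.sense();print(s["ee_pos"],s["orientation"],s["contact_force"],s["time"],s["grip_width"])
p=[.5106,-.2685,0,-.2396]
print(proj(c,T(p,np.array([[26,40,6],[26,-40,6],[-38,60,6],[38,60,6],[38,-60,6],[-38,-60,6]])/1e3)).round(1).tolist())
E
```

```text
time: 7.45
ee_pos: [0.4589, -0.2578, 0.1994]
orientation: [3.132, -0.004, 1.334]
contact_force: [-0.4, 0.5, -0.5]
grip_width: 0.085
[ 0.45901682 -0.25759569  0.19943189] [ 3.13221349 -0.00376464  1.33455803] [ 0.20293092 -0.29292415  0.28281215] 7.5 0.08533957993082168
[[408.4, 171.8], [403.3, 257.0], [337.5, 148.4], [423.1, 149.1], [414.3, 276.8], [335.7, 276.9]]
```

View pics/w5.png

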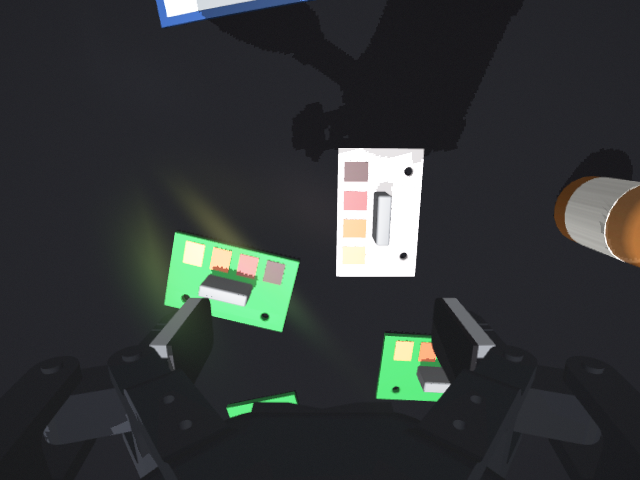

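The white board's holes are at (408,171) and (403,256), within 1 px of the fit. The green boards at (232,282) and (415,370) are not touched. I'll align over the tab and go down.

```bash
python3 -m crank '[[1,0.1,1.8,0,0],[1,0.05,1.8,0.5,0],[1,0,1.2,1.5,0],[1,0,0.3,2,0],[1,0,0,2,0],[1,0,0,2,0],[1,0,0,2,0],[1,0,0,1,0],[1,0,0,0,0],[1,0,0,0,0]]' 30
python3 - <<'E'
from h import *
c=cam("wrist");cv2.imwrite("pics/w6.png",c["pixels"][:,:,::-1])
s=env.sense();print(s["ee_pos"],s["orientation"],s["contact_force"],s["time"],s["grip_width"])
p=[.5106,-.2685,0,-.2396]
print(proj(c,T(p,np.array([[26,40,6],[26,-40,6],[-38,60,6],[38,60,6],[38,-60,6],[-38,-60,6],[0,0,36]])/1e3)).round(1).tolist())
y=s["orientation"][2];d=np.array(p[:2])-s["ee_pos"][:2];print("tool dxy cm",100*d@[np.cos(y),np.sin(y)],100*d@[np.sin(y),-np.cos(y)])
E
```

```text
time: 8.5
ee_pos: [0.5184, -0.2599, 0.0903]
orientation: [3.126, -0.002, 1.347]
contact_force: [-0.4, 0.3, 0.2]
grip_width: 0.0852
[ 0.51844261 -0.25992794  0.09041868] [ 3.12533389e+00 -2.29302348e-03  1.34701548e+00] [0.1492137  0.65657028 0.51748099] 8.55 0.08539434590750815
[[354.5, 204.3], [349.8, 322.3], [249.4, 169.9], [375.6, 171.8], [366.0, 348.6], [255.6, 347.8], [311.1, 282.6]]
tool dxy cm -1.0098737724559395 -0.574476628431606
```

View pics/w6.png

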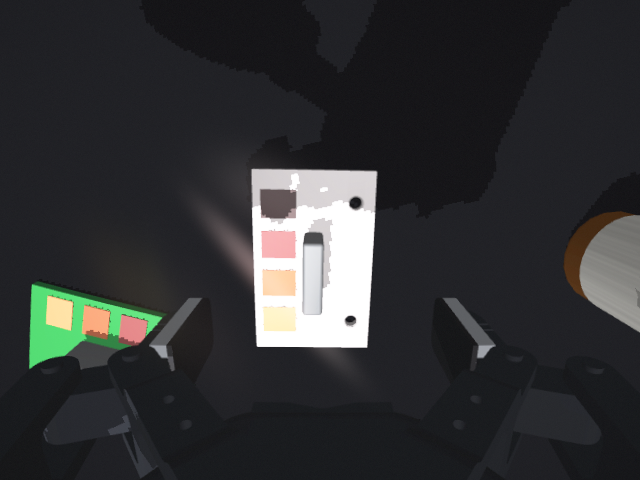

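The board is straight below, tab at (313,275), and the fit matches. One more correction and then the grasp.

```bash
python3 -m crank '[[1,-0.4,-0.25,0.5,0.01],[1,-0.4,-0.25,1,0.006],[1,-0.1,-0.1,1.4,0],[1,0,0,1.4,0],[1,0,0,1.2,0],[1,0,0,0.8,0],[1,0,0,0,0],[1,0,0,0,0],[1,0,0,0,0],[1,0,0,0,0]]' 30
python3 - <<'E'
from h import *
s=env.sense();print(s["ee_pos"],s["orientation"],s["contact_force"],s["time"],s["grip_width"])
p=[.5106,-.2685,0,-.2396]
y=s["orientation"][2];d=np.array(p[:2])-s["ee_pos"][:2];print("tool dxy cm",100*d@[np.cos(y),np.sin(y)],100*d@[np.sin(y),-np.cos(y)])
E
```

```text
time: 9.55
ee_pos: [0.5118, -0.2707, 0.0263]
orientation: [3.12, -0.0, 1.327]
contact_force: [0.4, 0.3, -0.3]
grip_width: 0.0853
[ 0.51183958 -0.27066405  0.02626268] [ 3.11974842e+00 -3.44367029e-04  1.32701349e+00] [ 0.35319873  0.33319673 -0.2943702 ] 9.55 0.08527914645499331
tool dxy cm 0.1800853975242351 -0.1725279946878934
```

```bash
python3 -m crank '[[1,0.15,-0.15,0.6,0],[1,0.05,-0.05,0.6,0],[1,0,0,0,0],[0,0,0,0,0],[0,0,0,0,0],[0,0,0,0,0],[0,0,0,0,0],[0,0,0,0,0],[0,0,0,0,0],[0,0,0,0,0]]' 30
python3 - <<'E'
from h import *
c=cam("wrist");cv2.imwrite("pics/w7.png",c["pixels"][:,:,::-1])
s=env.sense();print(s["ee_pos"],s["orientation"],s["contact_force"],s["moment"],s["time"],s["grip_width"])
E
```

```text
time: 10.55
ee_pos: [0.5108, -0.2682, 0.0145]
orientation: [3.119, 0.0, 1.327]
contact_force: [-1.6, -0.5, 1.0]
grip_width: 0.0113
[ 0.51085359 -0.26818266  0.0145259 ] [3.11856488e+00 2.05803095e-04 1.32740745e+00] [-1.92048233  0.39805097  1.56031142] [0.09663679 0.38136519 0.02010168] 10.6 0.01127317447689947
```

View pics/w7.png

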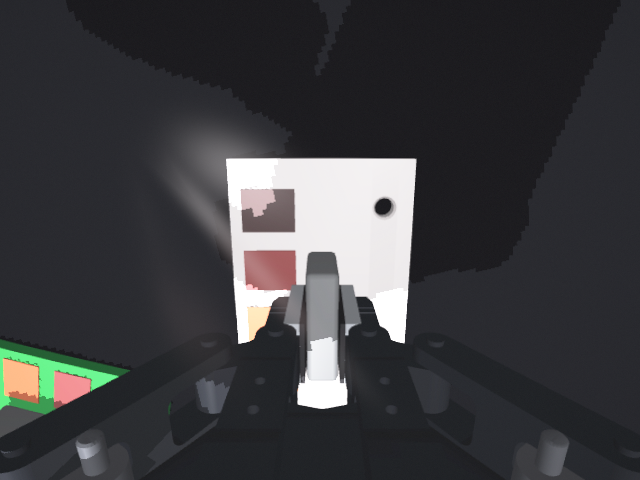

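The board is held by its tab (322,310), with hole b at (384,206). I'll lift and travel to the file.

```bash
python3 -m crank '[[0,0,0,-0.5,0],[0,0,0,-1.5,0],[0,0,0,-2.5,0],[0,0,0,-2.5,0],[0,0,0,-2.5,0],[0,0,0,-2,0],[0,0,0,-1.5,0],[0,0,0,-0.5,0],[0,0,0,0,0],[0,0,0,0,0]]' 30
python3 -m crank '[[0,2,0,0,-0.04],[0,3.5,0,0,-0.06],[0,4,0,0,-0.05],[0,4,0,0,-0.02],[0,4,0,0,0],[0,3.5,0,0,0],[0,2,0,0,0],[0,0,0,0,0],[0,0,0,0,0],[0,0,0,0,0]]' 30
python3 - <<'E'
from h import *
c=cam("wrist");cv2.imwrite("pics/w8.png",c["pixels"][:,:,::-1])
s=env.sense();print(s["ee_pos"],s["orientation"],s["contact_force"],s["moment"],s["time"],s["grip_width"])
d=np.array([.4971,.0277])-s["ee_pos"][:2];y=s["orientation"][2];print("tool dxy cm",100*d@[np.cos(y),np.sin(y)],100*d@[np.sin(y),-np.cos(y)])
E
```

```text
time: 11.6
ee_pos: [0.5071, -0.2669, 0.1554]
orientation: [3.12, -0.0, 1.327]
contact_force: [-0.4, -0.4, -1.5]
grip_width: 0.0116
time: 12.6
ee_pos: [0.5318, -0.0309, 0.1456]
orientation: [3.132, 0.001, 1.502]
contact_force: [0.2, -0.2, -1.3]
grip_width: 0.0117
[ 0.53184466 -0.03113174  0.14565423] [3.13230647e+00 1.19420881e-03 1.50199505e+00] [-0.20514778  1.16322734 -0.87292188] [0.02116471 0.03232966 0.01491507] 12.65 0.011052376959788106
tool dxy cm 5.63039618246754 -3.8706968654283957
```

View pics/w8.png

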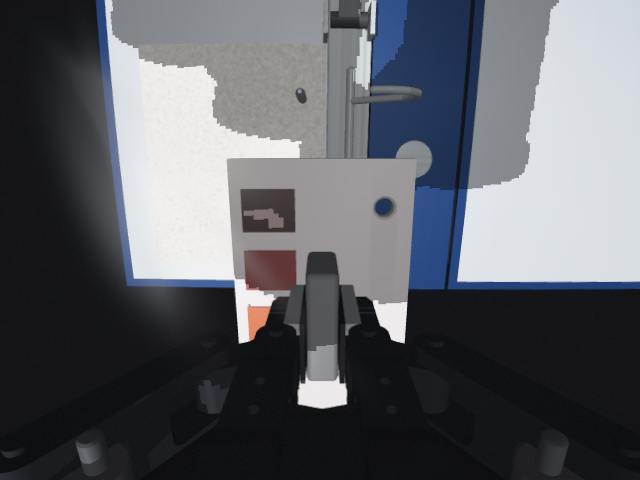

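Hole b is unchanged in the grip at (384,206), and post b shows ahead at (301,95). I'll move over the posts and down to a hover.

```bash
python3 -m crank '[[0,1.3,-0.9,0,0],[0,2,-1.4,0,0.004],[0,1.5,-1,0,0.004],[0,0.6,-0.4,0.5,0],[0,0,0,1.2,0],[0,0,0,1.2,0],[0,0,0,1,0],[0,0,0,0.5,0],[0,0,0,0,0],[0,0,0,0,0]]' 30
python3 - <<'E'
from h import *
c=cam("wrist");im=c["pixels"][:,:,::-1];cv2.imwrite("pics/w9.png",im)
cv2.imwrite("pics/w9c.png",cv2.resize(im[150:260,300:440],None,fx=5,fy=5,interpolation=cv2.INTER_CUBIC))
s=env.sense();print(s["ee_pos"],s["orientation"],s["contact_force"],s["moment"],s["time"],s["grip_width"])
d=np.array([.4971,.0277])-s["ee_pos"][:2];y=s["orientation"][2];print("tool dxy cm",100*d@[np.cos(y),np.sin(y)],100*d@[np.sin(y),-np.cos(y)])
c=cam("side");im=c["pixels"][:,:,::-1]
cv2.imwrite("pics/s9c.png",cv2.resize(im[190:300,240:380],None,fx=5,fy=5,interpolation=cv2.INTER_CUBIC))
E
```

```text
time: 13.65
ee_pos: [0.4965, 0.0248, 0.0982]
orientation: [3.132, 0.001, 1.487]
contact_force: [0.6, -0.9, -0.7]
grip_width: 0.0117
[0.49652183 0.02483522 0.09829779] [3.13222820e+00 1.29556122e-03 1.48717028e+00] [ 0.0537735   0.15160503 -1.31788782] [ 0.00086044  0.0418698  -0.10787013] 13.7 0.011095545771633214
tool dxy cm 0.29030625931210763 0.033686021163724045
```

View pics/w9.png

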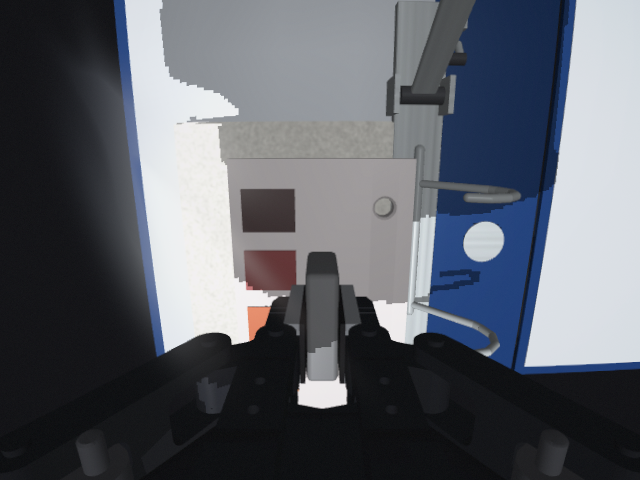

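View pics/s9c.png

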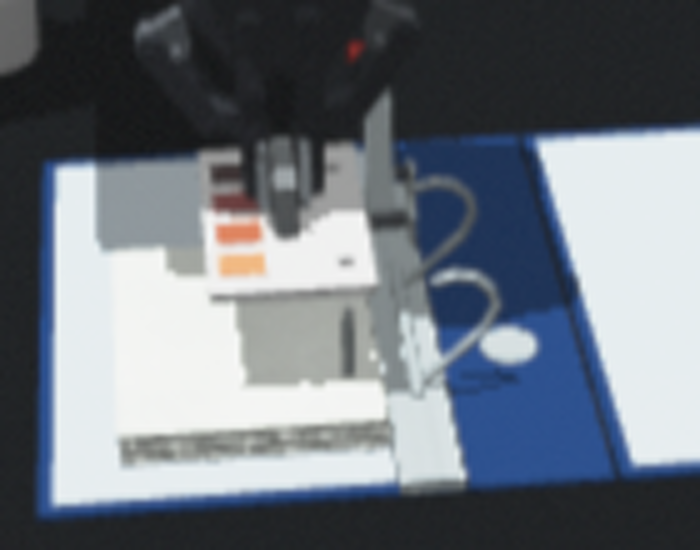

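Run:
```python
from h import *
c=cam("wrist");im=c["pixels"][:,:,::-1]
s=env.sense();t=s["ee_pos"]; b=s["orientation"][2]-1.567
p=[t[0],t[1],t[2]-.0145,b]
L=np.array([[26,40,6],[26,40,0],[26,40,-19.5],[26,-40,6],[38,60,6],[-38,60,6]])/1e3
print("aligned view: hole top,bottom,tip",proj(c,T(p,L)).round(1).tolist())
f=[.523,.0257,.0024,-.0746]
print("tip est",proj(c,T(f,np.array([[0,40,62],[0,-40,62]])/1e3)).round(1).tolist())
print("holes",T(p,L[[1,3]]).round(4).tolist(),"posts",T(f,np.array([[0,40,62],[0,-40,62]])/1e3).round(4).tolist())
cv2.imwrite("pics/w10c.png",cv2.resize(im[180:235,350:420],None,fx=10,fy=10,interpolation=cv2.INTER_CUBIC))
```

```text
aligned view: hole top,bottom,tip [[385.8, 208.3], [383.3, 205.8], [376.4, 199.0], [378.1, 376.6], [417.7, 158.7], [226.5, 159.3]]
tip est [[376.5, 192.8], [371.7, 342.9]]
holes [[0.5258, 0.0627, 0.084], [0.5194, -0.0171, 0.09]] posts [[0.526, 0.0656, 0.0644], [0.52, -0.0142, 0.0644]]
```

View pics/w10c.png

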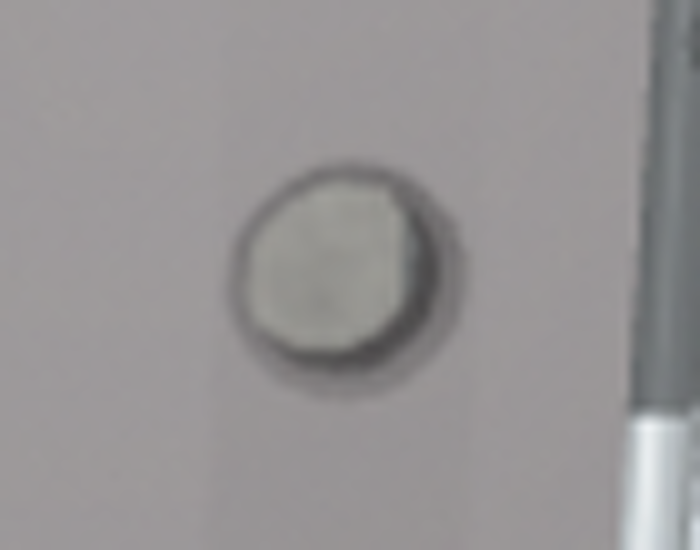

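The hole at (385,208) matches the model within 1 px. A correction of 2.9 mm along +y is due. I'll apply it, lower to just above the tips, and look through the hole for the post.

```bash
python3 -m crank '[[0,0.15,0.01,0.3,-0.005],[0,0.12,0.01,0.4,0],[0,0,0,0.4,0],[0,0,0,0.1,0],[0,0,0,0,0],[0,0,0,0,0],[0,0,0,0,0],[0,0,0,0,0],[0,0,0,0,0],[0,0,0,0,0]]' 30
cat > look.py <<'E'
from h import *
import sys
n=sys.argv[1]
c=cam("wrist");im=c["pixels"][:,:,::-1]
s=env.sense();t=s["ee_pos"]; b=s["orientation"][2]-1.567
print(s["time"],t,s["orientation"],s["contact_force"])
p=[t[0],t[1],t[2]-.0145,b]
L=np.array([[26,40,6],[26,40,0],[26,40,0]])/1e3; L[2,2]=.0644-p[2]
print("aligned view: hole top,bottom,tip",proj(c,T(p,L)).round(1).tolist())
f=[.523,.0257,.0024,-.0746]
print("tip est",proj(c,T(f,np.array([[0,40,62]])/1e3)).round(1).tolist())
P=T(f,np.array([[0,40,62],[0,-40,62]])/1e3);H=T(p,np.array([[26,40,0],[26,-40,0]])/1e3)
print("post-hole mm",((P-H)*1e3).round(1).tolist())
cv2.imwrite(f"pics/w{n}c.png",cv2.resize(im[180:235,350:420],None,fx=10,fy=10,interpolation=cv2.INTER_CUBIC))
E
python3 look.py 11
```

```text
time: 14.8
ee_pos: [0.4978, 0.0278, 0.0862]
orientation: [3.13, 0.001, 1.493]
contact_force: [0.4, 0.3, -1.3]
grip_width: 0.0112
14.85 [0.4978071  0.02778132 0.08622208] [3.13010462e+00 1.33820022e-03 1.49285267e+00] [-0.40940787  0.20661735 -1.13790688]
aligned view: hole top,bottom,tip [[385.6, 208.3], [383.1, 205.8], [380.3, 203.1]]
tip est [[378.7, 203.5]]
post-hole mm [[-0.7, -0.2, -7.3], [-0.8, -0.2, -7.3]]
```

View pics/w11c.png

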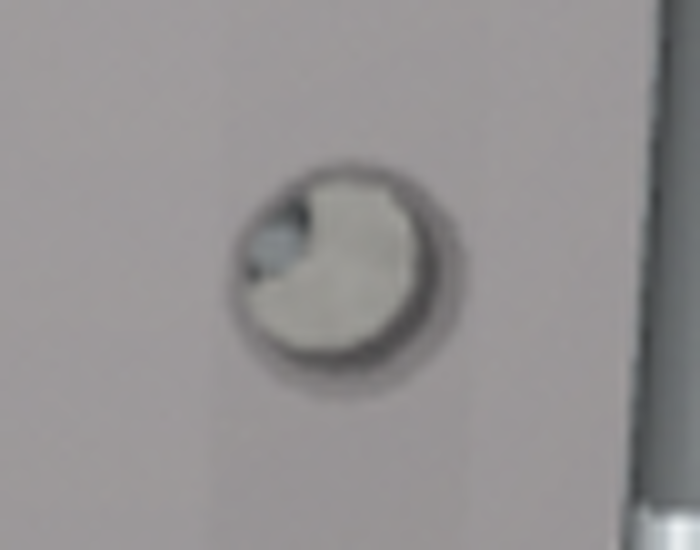

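The post tip shows in the hole at (377,204), and the aligned position would be about (379.6,203). That means shifting -1.0 mm in tool y and -0.5 mm in tool x, then easing down over the tips.

```bash
python3 -m crank '[[0,-0.05,-0.1,0,0],[0,0,0,0,0],[0,0,0,0.2,0],[0,0,0,0.3,0],[0,0,0,0.3,0],[0,0,0,0.2,0],[0,0,0,0,0],[0,0,0,0,0],[0,0,0,0,0],[0,0,0,0,0]]' 30
python3 look.py 12
```

```text
time: 15.85
ee_pos: [0.4967, 0.0273, 0.0751]
orientation: [3.13, 0.001, 1.493]
contact_force: [-0.1, -0.4, -1.6]
grip_width: 0.0113
15.9 [0.49668512 0.02728401 0.07514143] [3.13046776e+00 1.33761518e-03 1.49278378e+00] [ 0.12238724 -0.27481327 -1.42208593]
aligned view: hole top,bottom,tip [[385.6, 208.3], [383.1, 205.9], [384.6, 207.4]]
tip est [[385.6, 206.5]]
post-hole mm [[0.4, 0.3, 3.8], [0.4, 0.3, 3.8]]
```

View pics/w12c.png

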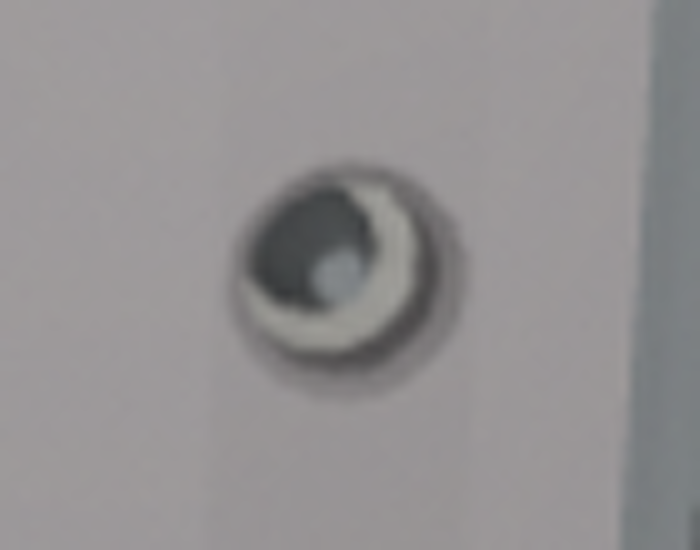

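The tip sits centred in hole b at (384,207.5) with no contact load. I'll ease down.

```bash
python3 -m crank '[[0,0,0,0.2,0],[0,0,0,0.3,0],[0,0,0,0.3,0],[0,0,0,0.3,0],[0,0,0,0.3,0],[0,0,0,0.2,0],[0,0,0,0,0],[0,0,0,0,0],[0,0,0,0,0],[0,0,0,0,0]]' 30
python3 look.py 13
python3 - <<'E'
from h import *
c=cam("side");im=c["pixels"][:,:,::-1]
cv2.imwrite("pics/s13c.png",cv2.resize(im[200:290,250:350],None,fx=6,fy=6,interpolation=cv2.INTER_CUBIC))
E
```

```text
time: 16.9
ee_pos: [0.4969, 0.0273, 0.0576]
orientation: [3.13, 0.001, 1.493]
contact_force: [0.2, -0.4, -1.1]
grip_width: 0.0112
16.95 [0.49693391 0.02727179 0.05764665] [3.13042500e+00 1.32905352e-03 1.49285870e+00] [-0.36044257  0.647465   -1.39351262]
aligned view: hole top,bottom,tip [[385.6, 208.3], [383.1, 205.8], [392.9, 215.4]]
tip est [[393.3, 214.5]]
post-hole mm [[0.2, 0.4, 21.3], [0.1, 0.4, 21.3]]
```

View pics/w13c.png

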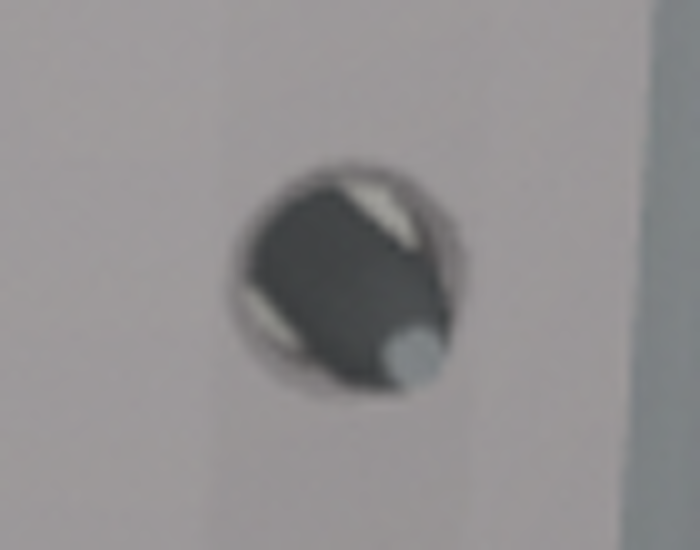

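View pics/s13c.png

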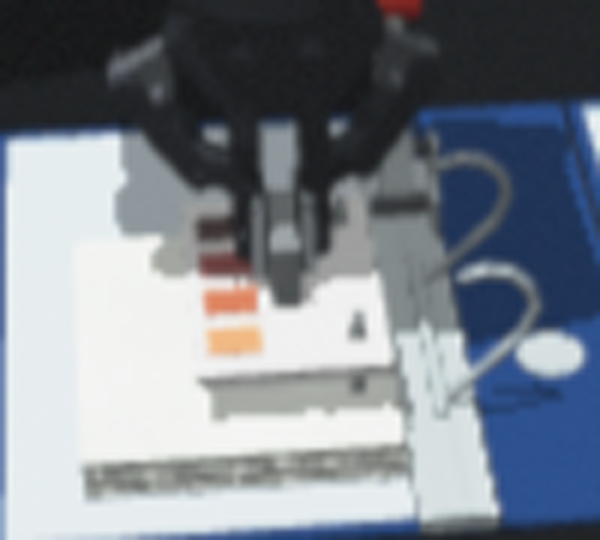

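Both posts come through: post b's tip is at (391,215) in the wrist view, and post a rises out of its hole in the side crop at (358,325), i.e. side pixel (309.5,254). I'll keep lowering, slowly near the stack.

```bash
python3 -m crank '[[0,0,0,0.2,0],[0,0,0,0.3,0],[0,0,0,0.3,0],[0,0,0,0.3,0],[0,0,0,0.2,0],[0,0,0,0.1,0],[0,0,0,0,0],[0,0,0,0,0],[0,0,0,0,0],[0,0,0,0,0]]' 30
python3 -c "
from workcell import env
s=env.sense();print(s['ee_pos'],s['contact_force'],s['orientation'])"
```

```text
time: 18.0
ee_pos: [0.4971, 0.0272, 0.0423]
orientation: [3.13, 0.001, 1.493]
contact_force: [-0.6, 0.3, -1.5]
grip_width: 0.0117
[0.49711661 0.02720935 0.04231106] [-0.5906281   0.27300681 -1.52061695] [3.13049614e+00 1.34040621e-03 1.49280881e+00]
```

```bash
python3 -m crank '[[0,0,0,0.1,0],[0,0,0,0.1,0],[0,0,0,0.05,0],[0,0,0,0.05,0],[0,0,0,0,0],[0,0,0,0,0],[0,0,0,0,0],[0,0,0,0,0],[0,0,0,0,0],[0,0,0,0,0]]' 30
python3 -c "
from workcell import env
s=env.sense();print(s['ee_pos'],s['contact_force'],s['orientation'])"
```

```text
time: 19.0
ee_pos: [0.4973, 0.0272, 0.0393]
orientation: [3.13, 0.001, 1.493]
contact_force: [-0.6, 0.1, -1.5]
grip_width: 0.0115
[0.49732345 0.02721681 0.03925546] [-0.60846842  0.11880185 -1.49775645] [3.12999577e+00 1.35492972e-03 1.49287938e+00]
```

```bash
python3 -m crank '[[0,0,0,0.05,0],[0,0,0,0.05,0],[0,0,0,0.05,0],[0,0,0,0.05,0],[0,0,0,0,0],[0,0,0,0,0],[0,0,0,0,0],[0,0,0,0,0],[0,0,0,0,0],[0,0,0,0,0]]' 30
python3 -c "
from workcell import env
s=env.sense();print(s['ee_pos'],s['contact_force'],s['orientation'])"
```

```text
time: 20.0
ee_pos: [0.4973, 0.0272, 0.0371]
orientation: [3.13, 0.001, 1.493]
contact_force: [-0.5, -0.5, -0.5]
grip_width: 0.0112
[0.49734209 0.02720812 0.0371108 ] [-0.51589515 -0.53271097 -0.49306318] [3.12997212e+00 1.31774082e-03 1.49281876e+00]
```

```bash
python3 -m crank '[[0,0,0,0.05,0],[0,0,0,0.05,0],[0,0,0,0.03,0],[0,0,0,0,0],[0,0,0,0,0],[0,0,0,0,0],[0,0,0,0,0],[0,0,0,0,0],[0,0,0,0,0],[0,0,0,0,0]]' 30
python3 -c "
from workcell import env
s=env.sense();print(s['ee_pos'],s['contact_force'],s['moment'],s['orientation'])"; python3 look.py 14;  python3 - <<'E'
from h import *
c=cam("side");im=c["pixels"][:,:,::-1]
cv2.imwrite("pics/s14c.png",cv2.resize(im[200:290,250:350],None,fx=6,fy=6,interpolation=cv2.INTER_CUBIC))
E
```

```text
time: 21.0
ee_pos: [0.4974, 0.0271, 0.0367]
orientation: [3.129, 0.001, 1.493]
contact_force: [-0.7, -0.8, 2.6]
grip_width: 0.0115
[0.49741378 0.02714902 0.03673786] [-0.72295484 -0.76524492  2.63099581] [0.00061491 0.17939631 0.03423736] [3.12914167e+00 1.34386477e-03 1.49276288e+00]
21.05 [0.49742878 0.02717143 0.03675134] [3.12910270e+00 1.32989688e-03 1.49276090e+00] [-0.39968623 -0.16283666  2.93791328]
aligned view: hole top,bottom,tip [[385.6, 208.3], [383.1, 205.9], [405.9, 228.3]]
tip est [[404.8, 226.9]]
post-hole mm [[-0.3, 0.5, 42.1], [-0.4, 0.5, 42.1]]
```

View pics/s14c.png

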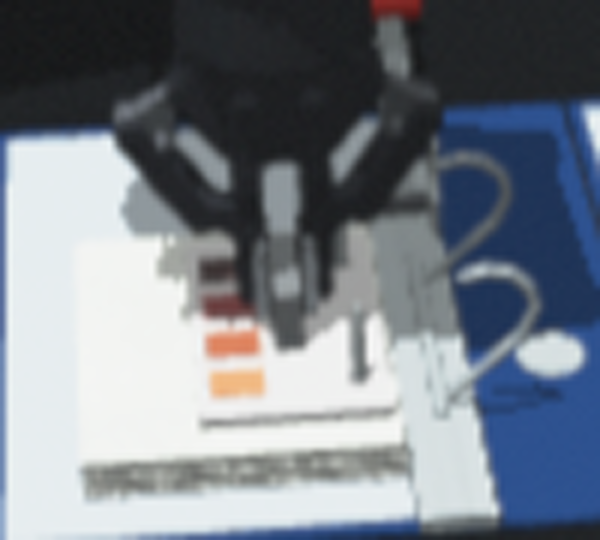

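The board touches the stack (net about 4 N), and post a stands out at side crop (358,345). I'll release with a small opening and rise.

```bash
python3 -m crank '[[0.2,0,0,0,0],[0.35,0,0,0,0],[0.4,0,0,0,0],[0.4,0,0,0,0],[0.4,0,0,0,0],[0.4,0,0,-0.5,0],[0.4,0,0,-1.5,0],[0.4,0,0,-2.5,0],[0.4,0,0,-3,0],[0.4,0,0,-2,0]]' 30
python3 -m crank '[[0.4,0,0,-2,0],[0.4,0,0,-2,0],[0.4,0,0,-1,0],[0.4,0,0,0,0],[0.4,0,0,0,0],[0.4,0,0,0,0],[0.4,0,0,0,0],[0.4,0,0,0,0],[0,0,0,0,0],[0,0,0,0,0]]' 30
python3 - <<'E'
from h import *
s=env.sense();print(s["ee_pos"],s["orientation"])
f=[.523,.0257,.0024,-.0746]
for n in("side","wrist","scene"):
    c=cam(n);im=c["pixels"][:,:,::-1]
    cv2.imwrite(f"pics/{n}15.png",im)
    if n=="side":
        cv2.imwrite("pics/s15c.png",cv2.resize(im[190:290,250:350],None,fx=6,fy=6,interpolation=cv2.INTER_CUBIC))
E
```

```text
time: 22.1
ee_pos: [0.4945, 0.0275, 0.1334]
orientation: [3.135, 0.001, 1.493]
contact_force: [-0.3, 1.3, -0.1]
grip_width: 0.034
time: 23.1
ee_pos: [0.4931, 0.0277, 0.1858]
orientation: [3.135, 0.001, 1.493]
contact_force: [0.1, -0.7, -0.3]
grip_width: 0.0061
[0.49314488 0.02766255 0.18582489] [3.13504902e+00 1.39759320e-03 1.49275403e+00]
```

View pics/s15c.png

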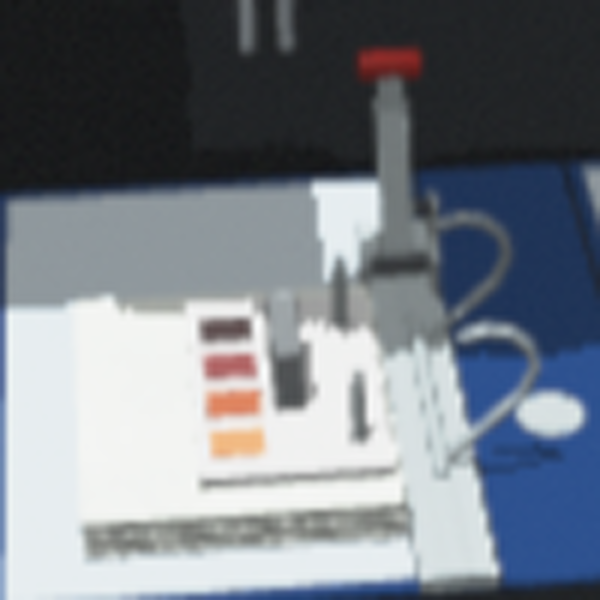

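View pics/wrist15.png

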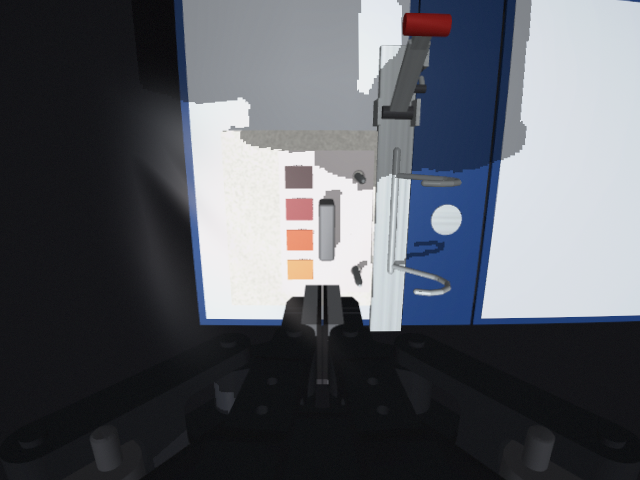

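The board lies flat on the sheets, both posts standing up through it (wrist (360,177) and (357,275)), and it is released. Now I'll measure the raised lever bar and plan the push along its arc.

Run:
```python
from h import *
c=cam("wrist");s=cam("side");e=cam("scene")
f=[.523,.0257,.0024,-.0746]
B=lambda th:[30,90+85*np.cos(th)-12*np.sin(th),22+85*np.sin(th)+12*np.cos(th)]
for th in(.8,.9):
    P=T(f,np.array([B(th)])/1e3); print(th,P.round(4),proj(c,P),proj(s,P),proj(e,P))
for n,k in(("w",c),("s",s),("e",e)):
    im=k["pixels"].astype(int); m=((im[:,:,0]>90)&(im[:,:,1]<50)&(im[:,:,2]<50)).astype(np.uint8)
    nn,l,st,ce=cv2.connectedComponentsWithStats(m)
    print(n,[(st[i].tolist(),ce[i].round(1).tolist()) for i in range(1,nn) if st[i,4]>15])
print(env.sense()["grip_width"],env.sense()["time"])
# board fit
bl=[[26,40,6]]
```

```text
0.8 [[0.5634 0.1637 0.0937]] [[424.83559811  10.30879686]] [[314.00539099 200.37074274]] [[385.34508775 272.4758359 ]]
0.9 [[0.5629 0.1565 0.0984]] [[426.53023818  21.0931643 ]] [[314.30245887 200.15549728]] [[382.97970733 269.70308092]]
w [([406, 13, 45, 20, 806], [427.9, 22.5])]
s [([226, 172, 18, 13, 192], [234.9, 177.9]), ([310, 198, 10, 4, 37], [314.6, 199.6])]
e [([492, 249, 24, 21, 375], [503.7, 258.7]), ([378, 265, 10, 9, 43], [382.6, 268.9])]
3.8752554288624816e-05 23.4
```

```bash
cat > plan.py <<'E'
from h import *
f=[.5236,.0252,.0024,-.0746]
def tcp(th,gap,push=11):
    yr=85*np.cos(th)-12*np.sin(th); zr=85*np.sin(th)+12*np.cos(th)
    t=np.array([zr,-yr])/np.hypot(yr,zr)
    C=np.array([90+yr,22+zr])-(6+gap)*t
    return T(f,np.array([[30,C[0]-push,C[1]]])/1e3)[0]
if __name__=="__main__":
    s=env.sense();t=s["ee_pos"];y=s["orientation"][2];print(t,s["orientation"],s["contact_force"],s["time"])
    ex=np.array([np.cos(y),np.sin(y)]);ey=np.array([np.sin(y),-np.cos(y)])
    # which theta matches
    for gap,ths in((10,[.9]),(0,[.9,.8,.7,.6,.5,.4,.3,.2,.15,.1,.05,0])):
        for th in ths:
            P=tcp(th,gap);d=P-t; print(gap,th,P.round(4),"tool cm",[round(100*v,2) for v in(d[:2]@ex,d[:2]@ey,-d[2])])
E
python3 plan.py
```

```text
[0.49329659 0.02766683 0.18617413] [3.13439745e+00 1.37019250e-03 1.49278197e+00] [-0.14721617 -0.10000685  0.82128145] 23.4
10 0.9 [0.5616 0.1313 0.1065] tool cm [np.float64(10.86), np.float64(6.0), np.float64(7.96)]
0 0.9 [0.5623 0.1399 0.1015] tool cm [np.float64(11.73), np.float64(6.0), np.float64(8.47)]
0 0.8 [0.5628 0.1474 0.0973] tool cm [np.float64(12.48), np.float64(6.0), np.float64(8.89)]
0 0.7 [0.5633 0.1544 0.0923] tool cm [np.float64(13.18), np.float64(6.0), np.float64(9.38)]
0 0.6 [0.5638 0.1609 0.0867] tool cm [np.float64(13.83), np.float64(5.99), np.float64(9.94)]
0 0.5 [0.5643 0.1668 0.0805] tool cm [np.float64(14.43), np.float64(5.99), np.float64(10.57)]
0 0.4 [0.5647 0.1721 0.0737] tool cm [np.float64(14.95), np.float64(5.99), np.float64(11.25)]
0 0.3 [0.565  0.1766 0.0664] tool cm [np.float64(15.41), np.float64(5.99), np.float64(11.98)]
0 0.2 [0.5653 0.1804 0.0587] tool cm [np.float64(15.79), np.float64(5.99), np.float64(12.75)]
0 0.15 [0.5654 0.1821 0.0547] tool cm [np.float64(15.95), np.float64(5.99), np.float64(13.15)]
0 0.1 [0.5655 0.1835 0.0507] tool cm [np.float64(16.1), np.float64(5.99), np.float64(13.55)]
0 0.05 [0.5656 0.1847 0.0465] tool cm [np.float64(16.22), np.float64(5.98), np.float64(13.96)]
0 0 [0.5657 0.1857 0.0423] tool cm [np.float64(16.32), np.float64(5.98), np.float64(14.38)]
```

```bash
python3 -m crank '[[0,2,1.1,0,0],[0,3,1.7,0,0],[0,3,1.7,0.4,0],[0,2,1.1,1,0],[0,0.5,0.2,1.6,0],[0,0,0,1.8,0],[0,0,0,1.4,0],[0,0,0,0.8,0],[0,0,0,0,0],[0,0,0,0,0]]' 30
python3 plan.py
```

```text
time: 24.4
ee_pos: [0.5637, 0.1323, 0.1151]
orientation: [3.131, 0.001, 1.492]
contact_force: [-0.1, -0.2, 0.6]
grip_width: -0.0
[0.56372662 0.13226718 0.11507727] [3.13102746e+00 7.59309524e-04 1.49218381e+00] [-0.13826237 -0.23927623  0.63215898] 24.4
10 0.9 [0.5616 0.1313 0.1065] tool cm [np.float64(-0.11), np.float64(-0.2), np.float64(0.85)]
0 0.9 [0.5623 0.1399 0.1015] tool cm [np.float64(0.75), np.float64(-0.21), np.float64(1.36)]
0 0.8 [0.5628 0.1474 0.0973] tool cm [np.float64(1.5), np.float64(-0.21), np.float64(1.78)]
0 0.7 [0.5633 0.1544 0.0923] tool cm [np.float64(2.2), np.float64(-0.21), np.float64(2.27)]
0 0.6 [0.5638 0.1609 0.0867] tool cm [np.float64(2.86), np.float64(-0.21), np.float64(2.83)]
0 0.5 [0.5643 0.1668 0.0805] tool cm [np.float64(3.45), np.float64(-0.22), np.float64(3.46)]
0 0.4 [0.5647 0.1721 0.0737] tool cm [np.float64(3.98), np.float64(-0.22), np.float64(4.14)]
0 0.3 [0.565  0.1766 0.0664] tool cm [np.float64(4.43), np.float64(-0.22), np.float64(4.87)]
0 0.2 [0.5653 0.1804 0.0587] tool cm [np.float64(4.82), np.float64(-0.22), np.float64(5.64)]
0 0.15 [0.5654 0.1821 0.0547] tool cm [np.float64(4.98), np.float64(-0.22), np.float64(6.04)]
0 0.1 [0.5655 0.1835 0.0507] tool cm [np.float64(5.12), np.float64(-0.22), np.float64(6.44)]
0 0.05 [0.5656 0.1847 0.0465] tool cm [np.float64(5.24), np.float64(-0.22), np.float64(6.86)]
0 0 [0.5657 0.1857 0.0423] tool cm [np.float64(5.34), np.float64(-0.22), np.float64(7.27)]
```

```bash
python3 -m crank '[[0,0,-0.1,0.5,0],[0,0,-0.1,0.5,0],[0,0,0,0.4,0],[0,0,0,0.05,0],[0,0.3,0,0,0],[0,0.3,0,0,0],[0,0.2,0,0,0],[0,0,0,0,0],[0,0,0,0,0],[0,0,0,0,0]]' 30
python3 plan.py | head -4
```

```text
time: 25.4
ee_pos: [0.5635, 0.1412, 0.1016]
orientation: [3.128, 0.0, 1.492]
contact_force: [1.0, -0.2, -0.5]
grip_width: 0.0001
[0.56353435 0.14118072 0.10155232] [3.12772570e+00 4.00349579e-05 1.49195613e+00] [ 0.96298712 -0.15116388 -0.50061953] 25.4
10 0.9 [0.5616 0.1313 0.1065] tool cm [np.float64(-1.0), np.float64(-0.11), np.float64(-0.5)]
0 0.9 [0.5623 0.1399 0.1015] tool cm [np.float64(-0.14), np.float64(-0.12), np.float64(0.01)]
0 0.8 [0.5628 0.1474 0.0973] tool cm [np.float64(0.61), np.float64(-0.12), np.float64(0.43)]
```

```bash
python3 -m crank '[[0,0,0,0,0],[0,0.1,-0.05,0.05,0],[0,0.1,-0.05,0.05,0],[0,0.1,0,0.06,0],[0,0.1,0,0.06,0],[0,0.1,0,0.06,0],[0,0.1,0,0.06,0],[0,0.1,0,0.06,0],[0,0.1,0,0.06,0],[0,0,0,0,0]]' 30
python3 plan.py | head -5;python3 - <<'E'
from h import *
for n in("side","wrist"):
    c=cam(n);im=c["pixels"][:,:,::-1]
    if n=="side": im=cv2.resize(im[150:290,250:390],None,fx=4,fy=4,interpolation=cv2.INTER_CUBIC)
    cv2.imwrite(f"pics/{n}16.png",im)
E
```

```text
time: 26.4
ee_pos: [0.5636, 0.1478, 0.098]
orientation: [3.126, 0.003, 1.492]
contact_force: [-0.5, -2.8, 3.0]
grip_width: 0.0002
[0.56358693 0.14777178 0.09804282] [3.12618131e+00 2.73136735e-03 1.49184112e+00] [-0.48200921 -2.83906392  3.01314871] 26.4
10 0.9 [0.5616 0.1313 0.1065] tool cm [np.float64(-1.66), np.float64(-0.07), np.float64(-0.85)]
0 0.9 [0.5623 0.1399 0.1015] tool cm [np.float64(-0.8), np.float64(-0.07), np.float64(-0.34)]
0 0.8 [0.5628 0.1474 0.0973] tool cm [np.float64(-0.04), np.float64(-0.07), np.float64(0.08)]
0 0.7 [0.5633 0.1544 0.0923] tool cm [np.float64(0.66), np.float64(-0.08), np.float64(0.57)]
```

View pics/wrist16.png

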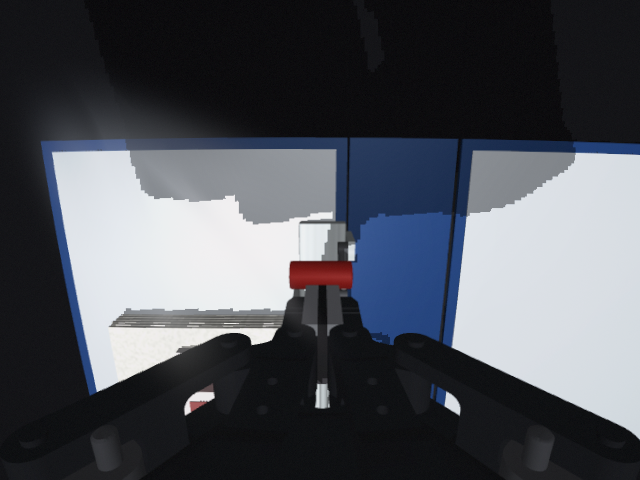

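View pics/side16.png

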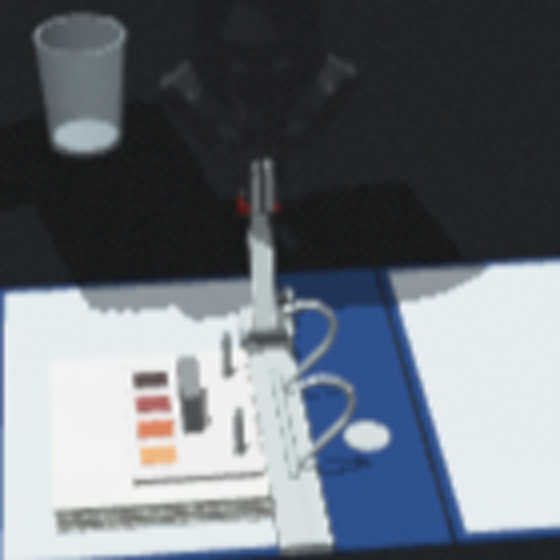

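Fingertips are on the bar (wrist (321,278)), pushing lightly with about 4 N. Continuing along the arc.

```bash
python3 -m crank '[[0,0.22,0,0.17,0],[0,0.22,-0.03,0.17,0],[0,0.22,-0.03,0.18,0],[0,0.22,0,0.19,0],[0,0.22,0,0.2,0],[0,0.21,0,0.2,0],[0,0.2,0,0.21,0],[0,0.2,0,0.22,0],[0,0.2,0,0.22,0],[0,0,0,0,0]]' 30
python3 plan.py | sed -n '1p;4,9p'
```

```text
time: 27.5
ee_pos: [0.5652, 0.1669, 0.0826]
orientation: [3.124, 0.003, 1.492]
contact_force: [-1.2, -3.5, 6.5]
grip_width: -0.0001
[0.56523996 0.16694627 0.08255496] [3.12382125 0.00334786 1.49153286] [-1.22341209 -3.54470627  6.51404632] 27.5
0 0.8 [0.5628 0.1474 0.0973] tool cm [np.float64(-1.97), np.float64(-0.09), np.float64(-1.47)]
0 0.7 [0.5633 0.1544 0.0923] tool cm [np.float64(-1.26), np.float64(-0.09), np.float64(-0.98)]
0 0.6 [0.5638 0.1609 0.0867] tool cm [np.float64(-0.61), np.float64(-0.09), np.float64(-0.42)]
0 0.5 [0.5643 0.1668 0.0805] tool cm [np.float64(-0.02), np.float64(-0.1), np.float64(0.21)]
0 0.4 [0.5647 0.1721 0.0737] tool cm [np.float64(0.51), np.float64(-0.1), np.float64(0.89)]
0 0.3 [0.565  0.1766 0.0664] tool cm [np.float64(0.96), np.float64(-0.1), np.float64(1.61)]
```

```bash
python3 -m crank '[[0,0.12,-0.05,0.22,0],[0,0.12,-0.05,0.22,0],[0,0.12,0,0.21,0],[0,0.11,0,0.21,0],[0,0.11,0,0.21,0],[0,0.1,0,0.21,0],[0,0.1,0,0.21,0],[0,0.09,0,0.21,0],[0,0.05,0,0.15,0],[0,0,0,0,0]]' 30
python3 plan.py | sed -n '1p;7,15p'
```

```text
time: 28.5
ee_pos: [0.5665, 0.178, 0.0674]
orientation: [3.119, 0.001, 1.491]
contact_force: [-1.1, -2.2, 6.7]
grip_width: -0.0002
[0.56645712 0.17803715 0.06735519] [3.11943298e+00 8.16449658e-04 1.49124016e+00] [-1.05677556 -2.21184575  6.71560686] 28.5
0 0.5 [0.5643 0.1668 0.0805] tool cm [np.float64(-1.14), np.float64(-0.13), np.float64(-1.31)]
0 0.4 [0.5647 0.1721 0.0737] tool cm [np.float64(-0.61), np.float64(-0.13), np.float64(-0.63)]
0 0.3 [0.565  0.1766 0.0664] tool cm [np.float64(-0.15), np.float64(-0.13), np.float64(0.09)]
0 0.2 [0.5653 0.1804 0.0587] tool cm [np.float64(0.23), np.float64(-0.14), np.float64(0.87)]
0 0.15 [0.5654 0.1821 0.0547] tool cm [np.float64(0.39), np.float64(-0.14), np.float64(1.26)]
0 0.1 [0.5655 0.1835 0.0507] tool cm [np.float64(0.53), np.float64(-0.14), np.float64(1.67)]
0 0.05 [0.5656 0.1847 0.0465] tool cm [np.float64(0.65), np.float64(-0.14), np.float64(2.08)]
0 0 [0.5657 0.1857 0.0423] tool cm [np.float64(0.75), np.float64(-0.14), np.float64(2.5)]
```

```bash
python3 -m crank '[[0,0.1,-0.06,0.22,0],[0,0.1,-0.06,0.22,0],[0,0.08,0,0.22,0],[0,0.08,0,0.22,0],[0,0.08,0,0.22,0],[0,0.06,0,0.22,0],[0,0.06,0,0.22,0],[0,0.05,0,0.15,0],[0,0,0,0.05,0],[0,0,0,0,0]]' 30
python3 plan.py | sed -n '1p;9,15p'
```

```text
time: 29.5
ee_pos: [0.567, 0.1857, 0.0509]
orientation: [3.117, -0.001, 1.491]
contact_force: [0.6, -1.6, 3.1]
grip_width: 0.0004
[0.56704274 0.18569227 0.05085191] [ 3.11683515e+00 -1.03029783e-03  1.49081056e+00] [ 0.62350437 -1.64591137  3.09246879] 29.5
0 0.3 [0.565  0.1766 0.0664] tool cm [np.float64(-0.92), np.float64(-0.13), np.float64(-1.56)]
0 0.2 [0.5653 0.1804 0.0587] tool cm [np.float64(-0.54), np.float64(-0.13), np.float64(-0.79)]
0 0.15 [0.5654 0.1821 0.0547] tool cm [np.float64(-0.38), np.float64(-0.13), np.float64(-0.39)]
0 0.1 [0.5655 0.1835 0.0507] tool cm [np.float64(-0.23), np.float64(-0.13), np.float64(0.02)]
0 0.05 [0.5656 0.1847 0.0465] tool cm [np.float64(-0.11), np.float64(-0.14), np.float64(0.43)]
0 0 [0.5657 0.1857 0.0423] tool cm [np.float64(-0.01), np.float64(-0.14), np.float64(0.85)]
```

Angle is now about 0.1. The last millimetres go slowly, and I'll watch the force.

```bash
python3 -m crank '[[0,0.03,0,0.12,0],[0,0.02,0,0.12,0],[0,0.02,0,0.12,0],[0,0,0,0.1,0],[0,0,0,0.1,0],[0,0,0,0.05,0],[0,0,0,0,0],[0,0,0,0,0],[0,0,0,0,0],[0,0,0,0,0]]' 30
python3 plan.py | sed -n '1p;14,15p'
```

```text
time: 30.5
ee_pos: [0.567, 0.1867, 0.0438]
orientation: [3.118, -0.001, 1.491]
contact_force: [-0.4, 0.2, -0.2]
grip_width: 0.0003
[0.56700305 0.18670657 0.04379284] [ 3.11755639e+00 -1.38148474e-03  1.49055935e+00] [-0.43708799  0.20337209 -0.16948025] 30.5
0 0 [0.5657 0.1857 0.0423] tool cm [np.float64(-0.11), np.float64(-0.12), np.float64(0.15)]
```

```bash
python3 -m crank '[[0,0,0,0.05,0],[0,0,0,0.05,0],[0,0,0,0.05,0],[0,0,0,0,0],[0,0,0,0,0],[0,0,0,0,0],[0,0,0,0,0],[0,0,0,0,0],[0,0,0,0,0],[0,0,0,0,0]]' 30
python3 plan.py | sed -n '1p;15p'
python3 - <<'E'
from h import *
for n in("side","wrist"):
    c=cam(n);im=c["pixels"][:,:,::-1]
    if n=="side": im=cv2.resize(im[170:290,250:370],None,fx=5,fy=5,interpolation=cv2.INTER_CUBIC)
    cv2.imwrite(f"pics/{n}17.png",im)
E
```

```text
time: 31.5
ee_pos: [0.5671, 0.1867, 0.0422]
orientation: [3.117, -0.001, 1.491]
contact_force: [-0.4, 0.0, -0.1]
grip_width: -0.0001
[0.56707117 0.18670358 0.04224512] [ 3.11740443e+00 -1.41287059e-03  1.49056864e+00] [-0.38906191  0.01327407 -0.0614161 ] 31.5
```

View pics/wrist17.png

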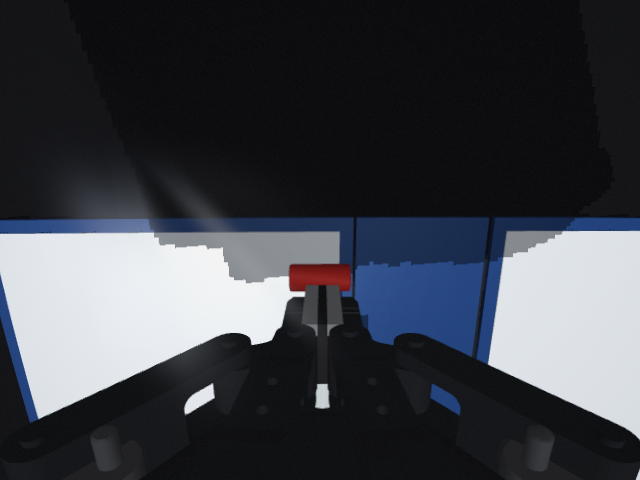

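View pics/side17.png

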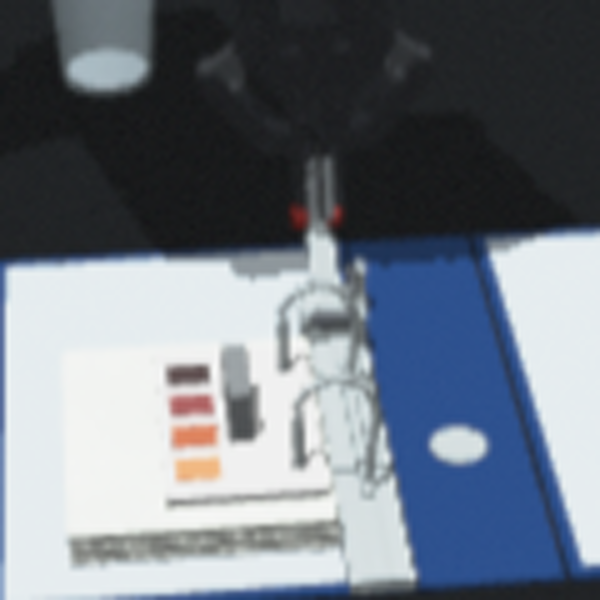

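The rings look shut, with the arch tips over the posts (side crop (300,400) and (285,325)). The finger isn't loaded yet, so I'll press on in small steps until the stop is felt.

```bash
python3 -m crank '[[0,0,0,0.03,0],[0,0,0,0.03,0],[0,0,0,0.03,0],[0,0,0,0,0],[0,0,0,0,0],[0,0,0,0,0],[0,0,0,0,0],[0,0,0,0,0],[0,0,0,0,0],[0,0,0,0,0]]' 30
python3 plan.py | sed -n '1p'
```

```text
time: 32.6
ee_pos: [0.5671, 0.1867, 0.0413]
orientation: [3.117, -0.001, 1.491]
contact_force: [1.4, -0.3, 0.4]
grip_width: 0.0002
[0.56713902 0.18670514 0.0412719 ] [ 3.11736802e+00 -1.44012930e-03  1.49055755e+00] [ 1.42205743 -0.25905636  0.43298271] 32.6
```

```bash
python3 -m crank '[[0,0,0,0.03,0],[0,0,0,0.03,0],[0,0,0,0.03,0],[0,0,0,0,0],[0,0,0,0,0],[0,0,0,0,0],[0,0,0,0,0],[0,0,0,0,0],[0,0,0,0,0],[0,0,0,0,0]]' 30
python3 plan.py | sed -n '1p'
```

```text
time: 33.6
ee_pos: [0.5672, 0.1867, 0.0404]
orientation: [3.117, -0.001, 1.491]
contact_force: [0.3, 0.5, 1.2]
grip_width: -0.0001
[0.56717274 0.18672274 0.04043636] [ 3.11726709e+00 -1.49043798e-03  1.49054081e+00] [0.34749474 0.50775058 1.23244624] 33.6
```

```bash
python3 -m crank '[[0,0,0,0.03,0],[0,0,0,0.03,0],[0,0,0,0.03,0],[0,0,0,0,0],[0,0,0,0,0],[0,0,0,0,0],[0,0,0,0,0],[0,0,0,0,0],[0,0,0,0,0],[0,0,0,0,0]]' 30
python3 plan.py | sed -n '1p'
```

```text
time: 34.6
ee_pos: [0.5672, 0.1868, 0.0401]
orientation: [3.117, -0.002, 1.491]
contact_force: [-1.7, 0.6, 2.2]
grip_width: 0.0002
[0.56721724 0.18676624 0.04014039] [ 3.11683315e+00 -1.63709565e-03  1.49057402e+00] [-1.68553146  0.55873918  2.24548632] 34.6
```

```bash
python3 -m crank '[[0,0,0,0,0],[0,0,0,0,0],[0,0,0,0,0],[0,0,0,0,0],[0,0,0,0,0],[0,0,0,0,0],[0,0,0,0,0],[0,0,0,0.03,0],[0,0,0,0.04,0],[0,0,0,0.04,0]]' 30
python3 plan.py | sed -n '1p'
```

```text
time: 35.6
ee_pos: [0.5674, 0.1868, 0.0396]
orientation: [3.116, -0.002, 1.491]
contact_force: [-3.5, -0.7, 11.5]
grip_width: 0.0002
[0.56737479 0.18678709 0.03961983] [ 3.11636014e+00 -1.77404201e-03  1.49065017e+00] [-3.498222   -0.65766247 11.46863269] 35.6
```

```bash
python3 -m crank '[[0,0,0,0.03,0],[0,0,0,0.03,0],[0,0,0,0.03,0],[0,0,0,0,0],[0,0,0,0,0],[0,0,0,0,0],[0,0,0,0.02,0],[0,0,0,0.02,0],[0,0,0,0.03,0],[0,0,0,0.04,0]]' 30
python3 plan.py | sed -n '1p'
```

```text
time: 36.6
ee_pos: [0.5674, 0.1868, 0.0396]
orientation: [3.115, -0.002, 1.491]
contact_force: [-2.8, -1.0, 12.7]
grip_width: 0.0001
[0.56739774 0.18678531 0.03958633] [ 3.11533845e+00 -2.03637698e-03  1.49073013e+00] [-2.78180178 -1.04212677 12.65241916] 36.6
```

The bar no longer moves under about 13 N, so it is at the stop. I'll lift off and check.

```bash
python3 -m crank '[[0,0,0,-0.3,0],[0,0,0,-1,0],[0,0,0,-2,0],[0,0,0,-3,0],[0,0,0,-3,0],[0,0,0,-3,0],[0,0,0,-2,0],[0,-2,0,-1,0],[0,-3,0,0,0],[0,-3,0,0,0]]' 30
python3 -m crank '[[0,-3,0,0,0],[0,-2,0,0,0],[0,0,0,0,0],[0,0,0,0,0],[0,0,0,0,0],[0,0,0,0,0],[0,0,0,0,0],[0,0,0,0,0],[0,0,0,0,0],[0,0,0,0,0]]' 30
python3 - <<'E'
from h import *
st=env.sense();print(st["ee_pos"],st["contact_force"],st["time"])
f=[.5236,.0252,.0024,-.0746]
B=lambda th:[30,90+85*np.cos(th)-12*np.sin(th),22+85*np.sin(th)+12*np.cos(th)]
for n in("side","wrist","scene"):
    k=cam(n); im=k["pixels"];cv2.imwrite(f"pics/{n}18.png",im[:,:,::-1]); i=im.astype(int)
    m=((i[:,:,0]>90)&(i[:,:,1]<50)&(i[:,:,2]<50)).astype(np.uint8)
    nn,l,s,ce=cv2.connectedComponentsWithStats(m)
    print(n,[(ce[i].round(1).tolist()) for i in range(1,nn) if s[i,4]>15],[proj(k,T(f,np.array([B(t)])/1e3)).round(1).tolist() for t in(0,.05,.1)])
    if n=="side": cv2.imwrite("pics/s18c.png",cv2.resize(im[170:290,250:370,::-1],None,fx=5,fy=5,interpolation=cv2.INTER_CUBIC))
E
```

```text
time: 37.6
ee_pos: [0.557, 0.108, 0.203]
orientation: [3.112, -0.003, 1.495]
contact_force: [0.5, 0.6, -0.3]
grip_width: -0.0003
time: 38.6
ee_pos: [0.5528, 0.0564, 0.2057]
orientation: [3.11, -0.003, 1.495]
contact_force: [-1.5, -1.4, -0.4]
grip_width: -0.0
[0.55281066 0.05636136 0.2056962 ] [-1.52904103 -1.40673938 -0.39032916] 38.6
side [[234.9, 177.9], [312.9, 211.6]] [[[312.9, 212.5]], [[313.0, 211.3]], [[313.0, 210.2]]]
wrist [[318.8, 44.2]] [[[319.7, 43.4]], [[319.8, 42.9]], [[320.0, 42.8]]]
scene [[503.7, 258.8], [394.4, 291.3]] [[[394.4, 292.1]], [[394.4, 291.2]], [[394.3, 290.2]]]
```

View pics/s18c.png

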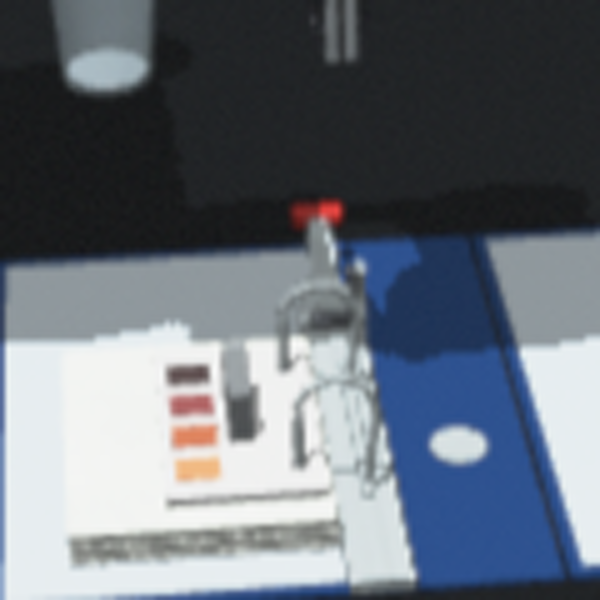

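View pics/wrist18.png

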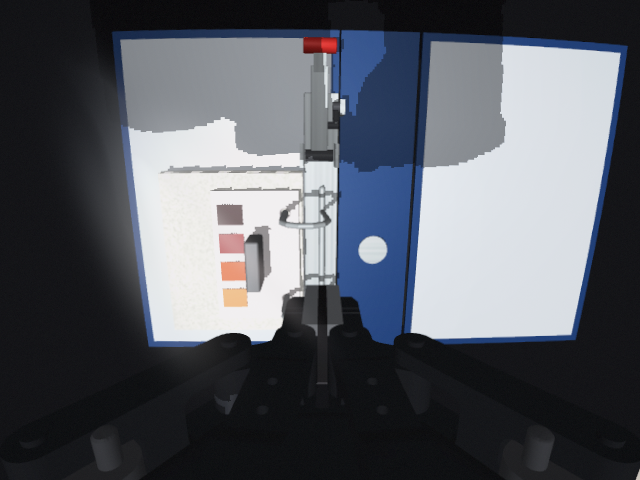

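I'll compare the bar with its initial fully shut position in the fixed cameras, and check the bystanders too.

Run:
```python
import cv2,numpy as np
for n in("side","scene"):
    for k in("0","18"):
        im=cv2.imread(f"pics/{n}{k}.png")[:,:,::-1].astype(int)
        m=((im[:,:,0]>90)&(im[:,:,1]<50)&(im[:,:,2]<50)).astype(np.uint8)
        nn,l,s,ce=cv2.connectedComponentsWithStats(m)
        w=lambda i:np.array([ (np.argwhere(l==i)[:,::-1]*im[l==i][:,:1]).sum(0)/im[l==i][:,0].sum()]).round(2).tolist()
        print(n,k,[(s[i,:].tolist(),w(i)) for i in range(1,nn) if s[i,4]>15])
a=[cv2.resize(cv2.imread(f"pics/side{k}.png")[203:222,300:326],None,fx=14,fy=14,interpolation=cv2.INTER_NEAREST) for k in("0","18")]
cv2.imwrite("pics/cmp.png",np.hstack(a))
```

```text
side 0 [([226, 175, 19, 10, 120], [[235.3, 179.66]]), ([309, 211, 9, 4, 20], [[312.96, 211.82]])]
side 18 [([226, 172, 18, 13, 192], [[234.84, 177.55]]), ([309, 210, 10, 5, 19], [[313.06, 211.61]])]
scene 0 [([492, 249, 24, 21, 397], [[505.06, 259.02]]), ([390, 287, 9, 10, 40], [[394.38, 291.21]])]
scene 18 [([492, 249, 24, 21, 380], [[503.75, 258.77]]), ([390, 287, 9, 10, 38], [[394.07, 291.67]])]
```

View pics/cmp.png

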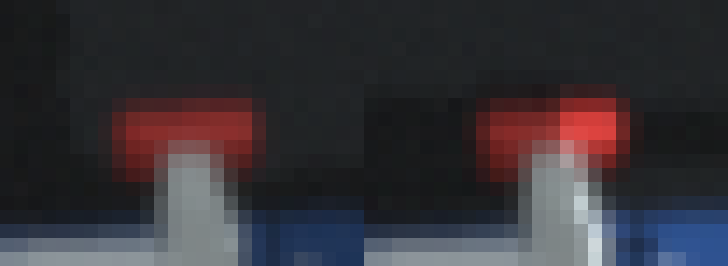

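View pics/scene18.png

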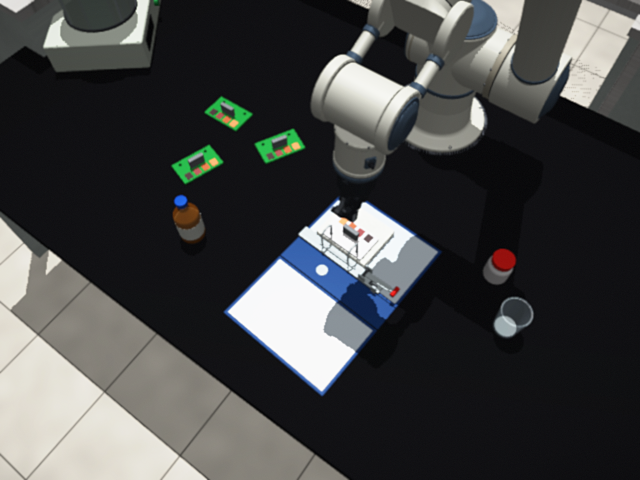

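The bar is within half a pixel of its initial shut position, the bystanders are unmoved, and the gripper is clear at z = 0.21. I'm handing in.

```bash
python3 -c "
from workcell import env
print(env.sense()['time'],env.sense()['qvel'].round(3)); print(env.sign_off())"
```

```text
38.75 [-0.001  0.    -0.     0.001  0.002 -0.001]
the job is handed in; nothing more can be done
None
```

The board is filed and the lever is pressed home. I handed the job in at 38.75 s with the arm still and clear of everything; no verdict is reported back.

**What I did**
- I gripped the red bar by its ends and lifted the lever along its arc until the rings stood fully open.
- I picked up the white board by its tab and checked the fit through hole b. Then I eased it down over both posts until it touched the sheets with about 4 N, and let it go.
- With the fingertips shut, I pushed the bar along its arc to its stop. The highest force I read was about 13 N; I only read it at the end of each move.

**What the last checks showed**
- **Lever:** the bar is within 0.5 px of its original shut position in both fixed cameras, and the arch tips are over the posts.
- **Board:** it looks flat on the sheets with both posts through it, but I judged that only by eye and did not fit its tilt or height after letting go.
- **Bystanders:** bottle, beaker and jar stand where they were. The jar's red lid measured up to 2 px differently from the first pictures, which I put down to changed shadow since its outline is unchanged.
- **Disagreements:** the bar met its stop about 2–3 mm lower than planned, within the tool tilt and calibration error. The tool also leaned up to about 0.03 rad from vertical late in the run, with no effect I could see.

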